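# Tighten the recessed clamp screw of a grinding jar with a T-handle key

## Robot

A 7-joint arm with a two-finger parallel gripper is mounted at the origin on the work surface. World frame = base frame: x ahead of the robot, y to its left, z up, the work surface at z = 0. Lengths are in m, angles in rad, forces in N, time in s.
With the tool pointing down it reaches from about 0.4 to 0.85 m from the base axis. Payload 4.4 kg.
Tool frame: the origin (TCP) lies on the front face of the gripper's body, between the roots of the fingers; the fingertips stand tcp_to_tips ahead of it and the grasp point (between the pads) lies 78 mm ahead of it (tcp_to_tips is the distance from the TCP to the fingertips, in m); z points along the fingers, y is the direction in which the jaws open and shut (so a half turn about z gives the same grasp; the last joint's range is limited). The gripper opens to 94 mm and grips with 3 to 60 N. Pads are 16 mm wide; open, the fingers measure 119 mm over their backs; the gripper's body (75 mm by 177 mm) begins 78 mm behind the grasp point.
Start: joints at [-1.188, 0.628, 0.038, 1.517, -0.027, 0.996, -0.02], TCP at [0.282, 0.586, 0.303] pointing down, gripper open.
Joint ranges: [-3.06, 3.06], [-0.37, 2.12], [-1.25, 1.32], [0.18, 2.47], [-1.1, 4.24], [0.23, 1.98], [-2.94, 2.94]. Speed limits (rad/s): [2.57, 2.57, 3.14, 3.14, 3.14, 3.14, 3.14].

## Interface

Orientations are given as a unit quaternion [x, y, z, w].
In Python, from cell import get_obs, grab_frame, hand_in, tcp_to_tips gives the robot as it stands.
- The arm moves only by the tool arm_command, never from a script. Its argument "increments" is a list of rows, each a list of 7 numbers: the closure in counts, from 0 (fully open) to 255 (shut), then the shift along the tool's x, y, z in mm, then the turn, a rotation vector about the tool's x, y, z in degrees. In form: [[jaw, tx, ty, tz, wx, wy, wz], ...]. A call has 1 to 8 rows; each row shifts and turns the commanded pose from where the row before left it, along the tool's axes as they then stand; what a row does not reach is not made up. A row lasts 1/12 s, in which the tool goes at most 41.7 mm and 7.16 degrees, less where a joint would pass 70% of its speed; a pose out of reach is approached as far as the arm can. A call is refused whole if a number of a shift passes 41.7 or a number of a turn 7.16, either way. A call with a gripper value outside its range is refused whole. The fingers move at their own pace and stop on an object; "force" is the grip in N (left out, the last holds). Time passes only in rows, so rows that do not move let the fingers close. It gives the time, the measured TCP pose, the force and the opening at its end, in the units of the state.
- get_obs(): the state, without advancing time (a new reading comes with each control period).
- grab_frame(name): name is "side" or "top" or "wrist"; returns a dict with "pixels" (480x640x3 uint8, red, green, blue), "depth" (480x640 float32, m along the optical axis (not along the pixel's ray), 0 where there is no reading), "intrinsics" (3x3 intrinsics, pixels), "dist" ([k1, k2, p1, p2, k3] as OpenCV has them; the pictures are not rectified), "R" (3x3) and "t" (3): a world point X has camera coordinates R X + t. Camera axes: x right, y down, z forward; pixel columns grow to the right and rows downward; lengths in m; the calibration is good to about 2 mm. A picture is of the moment at which its call begins.
- hand_in(): hands the job in, once; it reports no verdict.
The state is a dict: "t": time; "joint_pos": joint angles; "joint_velocities": joint speeds; "effort": joint torques, N m; "ee_pos": TCP position; "tool_rot": TCP orientation; "wrist_force": force on the tool from outside, world axes, zero at the start; "moment": the same for the moment, N m; "grip_width": finger opening in m.
Only numpy, scipy, OpenCV 4.12 (cv2) and the standard library are available. Lean on these libraries where they do the work, as an engineer would, in place of code of your own. Each camera call takes 0.05 s, during which the arm holds its last target.

## Task

Take the T-handle key out of its stand and use it to turn the square-socket screw, sunk in the well on top of the jar clamp, clockwise until it comes up hard against its stop and the clamp foot is fully down on the jar lid. Then stand the key back upright in its stand and let go; leave the two jars and the beaker where they are.

Things in the scene. Friction and masses are not known exactly. Their poses are not given: they have to be found in the camera images.
- key_bar (a point): Centre of the handle bar of the loose steel T-handle key (about 300 g): bar 100 mm long (x of this frame), 16 mm wide (y), 20 mm high (z, up when upright). A round 14 mm shaft runs down from its middle to a square tip; the bar centre lies 110 mm above the key's lower end. At the start the key stands upright in its stand, at any yaw.
- key_tip (a point): Centre of the lower end of the key, same axes as key_bar. The lowest 4 mm are a round tapered nose (13 to 17 mm diameter); above it, from 4 to 22 mm, a square drive 18 x 18 mm, its sides parallel to the bar's x and y.
- well_mouth (a point): Centre of the mouth of the upright round well on top of the fixed blue jar clamp (base plate 130 x 200 mm), z up. It is the clamp's highest point, 150 mm above the bench. The mouth is flared 40 mm wide, narrowing within 8 mm to a 30 mm bore. The screw sits at the bottom; the key's lower end is 64 mm below this point when fully in.
- screw_rim (a point): Point on the clamp in the well's axis, 44 mm below the mouth, level with the rim of the screw head, which has a square recess 19.5 mm wide, 20 mm deep. How the recess is turned is unknown (this frame does not turn with it). The key's nose always enters; its square only within about 5 degrees, else the key stands 16 mm too high.
- foot_face (a point): Centre of the underside of the round steel clamp foot (36 mm diameter) above the jar lid. The screw turns stiffly (0.12 N m; a key not fully down slips out at the stop), clockwise seen from above, by 1.4 to 2.2 rad to its hard stop; it does not itself rise or sink, but the foot sinks 3.2 mm per radian. Lid top: 65 mm above the bench; at the stop the foot face is at that height, at the start 4 to 7 mm higher.
- stand_bore (a point): Centre of the floor of the upright round bore in the fixed grey key stand (foot plate 90 x 90 mm), z up; the bore floor is 10 mm above the bench. The bore is 30 mm wide and flares to 42 mm at its mouth, 62 mm above this point. The key stands with its lower end on this floor.
- jar_a: Bystander: sample jar with green lid, 60 mm diameter, 75 mm high, origin under its centre.
- jar_b: Bystander: a second such jar.
- beaker: Bystander: glass beaker, 72 mm diameter, 95 mm high, origin under its centre.
Not all that is in view belongs to the job. What is shaped like the part that bears stand_bore but blue or orange is not meant.

How it is judged:
On the way, in this order (a step that is already met when the one before it is completed fails the run):
1. the square tip of the key is down in the screw's recess (z of key_tip in the frame of well_mouth below -0.052 m and horizontal distance between key_tip and well_mouth below 0.006 m), for 0.1 s.
2. the screw is tight (foot on the lid, within 0.5 mm), the key still in the recess (all of step 1 and height (world z) of foot_face below 0.0655 m), for 0.1 s.
At the end, for the whole second after the job is handed in: The screw is tight (clamp foot within 0.5 mm of the lid), and the key stands at rest and released in its stand, its lower end within 8 mm of the bore floor, leaning less than 0.3 rad (height (world z) of foot_face below 0.0655 m and horizontal distance between key_tip and stand_bore below 0.015 m and z of key_tip in the frame of stand_bore below 0.008 m and angle between key_tip's own z axis and vertical below 0.3 rad and contact force between key and the fingers below 0.1 N and linear speed of key below 0.02 m/s); the robot touches nothing.
It fails at once if a jar or the beaker moved more than 30 mm (distance of any of jar_a, jar_b, beaker from where it was at the start of the episode above 0.03 m).
It also fails if it takes over 72 s, if anything falls off the work surface, if the arm or the gripper's body presses on something with over 40 N, if the wrist force passes 120 N, or if a joint passes its speed limit or range.

## Working session

There is one attempt and no reset: what is moved stays moved. The work goes in short steps, Python scripts to look and compute and a tool call to move; the robot and the scene stay as the last step left them, time stands still between calls to the robot, and variables do not carry over. Pictures are saved under pics/ and viewed, and the job is handed in when it is done.

Besides the shell and the picture viewer there is one more tool, called after "Call:" as name(argument=value, ...), one argument or row to a line, values as JSON. arm_command: Moves the arm, as the interface text tells. Its arguments: {"type":"object","properties":{"increments":{"type":"array","items":{"type":"array","items":{"type":"number"}}},"force":{"type":"number"}},"required":["increments"]}

```bash
ls; mkdir -p pics; python3 - <<'E'
from cell import *
import cv2
o=get_obs()
print({k:o[k] for k in ('t','ee_pos','tool_rot','wrist_force','grip_width')},tcp_to_tips)
import pickle
for n in ("side","top","wrist"):
    f=grab_frame(n); pickle.dump(f,open(f'{n}0.pkl','wb'))
    cv2.imwrite(f'pics/{n}0.png',f['pixels'][...,::-1])
    print(n,f['R'].round(3).tolist(),f['t'].round(3),f['intrinsics'].round(1).tolist(),f['dist'])
E
```

```text
pics
{'t': 0.0, 'ee_pos': array([0.28180011, 0.58521858, 0.30179266]), 'tool_rot': array([ 2.22538398e-01,  9.74923497e-01, -8.93058706e-04, -1.98778823e-04]), 'wrist_force': array([ 0.4344674 , -0.61688973,  0.79569981]), 'grip_width': 0.0942235976029181} 0.0972
side [[0.985, -0.17, 0.004], [-0.115, -0.681, -0.723], [0.126, 0.712, -0.69]] [-0.57   0.123  1.034] [[589.4, 0.0, 323.4], [0.0, 589.4, 241.1], [0.0, 0.0, 1.0]] [-0.17767333  0.          0.          0.          0.        ]
top [[-0.013, -1.0, 0.0], [-0.99, 0.013, -0.143], [0.143, -0.002, -0.99]] [-0.033  0.604  1.   ] [[603.6, 0.0, 318.8], [0.0, 603.6, 237.7], [0.0, 0.0, 1.0]] [0.03181901 0.         0.         0.         0.        ]
wrist [[0.434, 0.901, -0.001], [0.865, -0.417, 0.28], [0.252, -0.123, -0.96]] [-0.648 -0.029  0.393] [[394.8, 0.0, 314.5], [0.0, 394.8, 239.6], [0.0, 0.0, 1.0]] [-0.08267033  0.          0.          0.          0.        ]
```

View pics/side0.png

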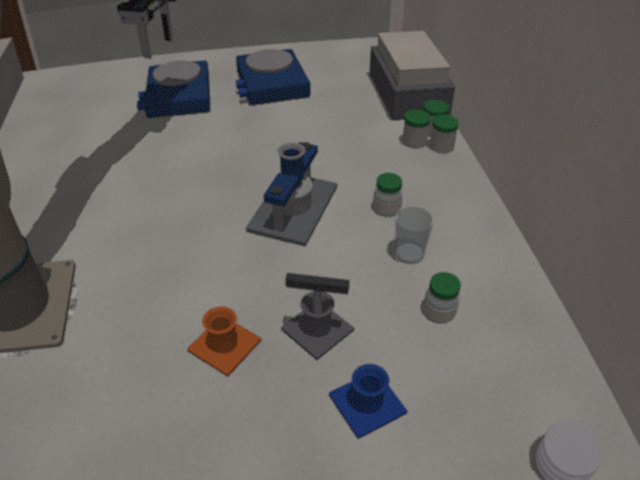

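View pics/top0.png

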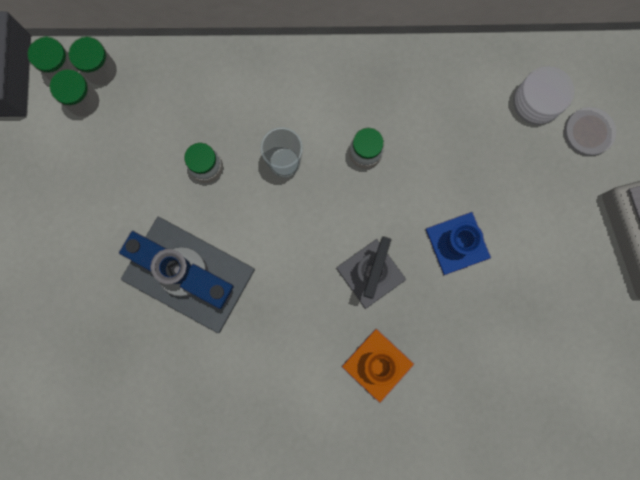

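View pics/wrist0.png

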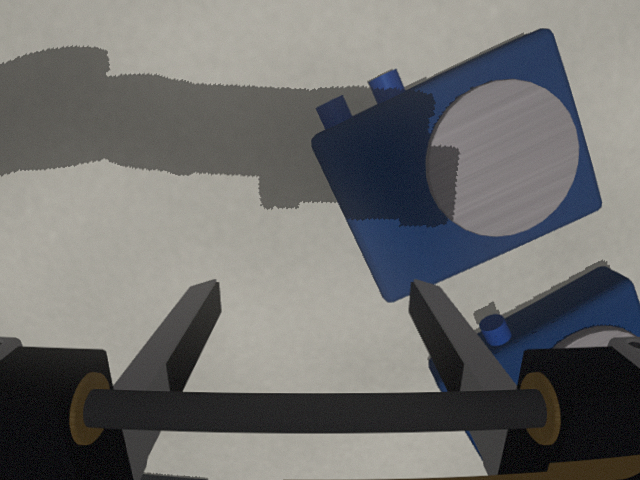

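The only key stands in the grey stand at top (371,270) and side (317,310). The look-alikes are the blue stand at top (466,240) and the orange one at top (378,367); neither holds a key. The clamp well is at top (170,267) and side (291,152). The other blue boxes with plates, at side (178,85) and (270,72), are not clamps. Next I'll look closer at the key and the clamp.

```bash
cat > h.py <<'E'
import numpy as np, cv2, pickle
from cell import *
def save(n,tag):
    f=grab_frame(n); pickle.dump(f,open(f'{tag}.pkl','wb')); cv2.imwrite(f'pics/{tag}.png',f['pixels'][...,::-1]); return f
def load(tag): return pickle.load(open(f'{tag}.pkl','rb'))
def crop(f,tag,u0,v0,w,h,s):
    im=f['pixels'][v0:v0+h,u0:u0+w,::-1]; cv2.imwrite(f'pics/{tag}.png',cv2.resize(im,None,fx=s,fy=s,interpolation=cv2.INTER_CUBIC))
def ray(f,uv):
    p=cv2.undistortPoints(np.array(uv,float).reshape(-1,1,2),f['intrinsics'],f['dist']).reshape(-1,2)
    d=np.c_[p,np.ones(len(p))]@f['R']; c=-f['R'].T@f['t']; return c,d
def atz(f,uv,z):
    c,d=ray(f,uv); return c+d*((z-c[2])/d[:,2])[:,None]
def cloud(f):
    h,w=f['depth'].shape; u,v=np.meshgrid(np.arange(w),np.arange(h))
    c,d=ray(f,np.c_[u.ravel(),v.ravel()]); return (c+d*f['depth'].reshape(-1,1)).reshape(h,w,3)
def proj(f,X):
    return cv2.projectPoints(np.array(X,float).reshape(-1,1,3),cv2.Rodrigues(f['R'])[0],f['t'],f['intrinsics'],f['dist'])[0].reshape(-1,2)
E
python3 - <<'E'
from h import *
t=load('top0'); s=load('side0')
a=[]
for f,(u,v,w,h) in ((t,(320,220,100,100)),(t,(110,205,160,140)),(s,(270,255,100,110)),(s,(240,130,110,120))):
    im=f['pixels'][v:v+h,u:u+w,::-1]; a.append(cv2.resize(im,(400,300 if 0 else int(400*h/w)))[:400])
    a[-1]=cv2.copyMakeBorder(a[-1],0,440-a[-1].shape[0] if a[-1].shape[0]<440 else 0,0,0,0)
g=np.vstack([np.hstack(a[:2]),np.hstack(a[2:])]); g=cv2.resize(g,(545,600)); cv2.imwrite('pics/c0.png',g)
for f in (t,s):
    P=cloud(f); print('bench',np.median(P[200:440,400:600,2]))
    # bar points
    m=(P[...,2]>0.085)&(P[...,2]<0.16)
    for name,(u,v,w,h) in (('bar',(320,220,100,100) if f is t else (270,255,100,110)),('clamp',(110,205,160,140) if f is t else (240,130,110,120))):
        q=P[v:v+h,u:u+w].reshape(-1,3); q=q[(q[:,2]>0.08)&(q[:,2]<.2)]
        print(name,len(q),q.min(0).round(3),q.max(0).round(3),np.percentile(q[:,2],[5,50,95]).round(3))
E
```

```text
bench -0.000990350249261751
bar 674 [ 0.495 -0.153  0.11 ] [ 0.593 -0.109  0.134] [0.124 0.129 0.132]
clamp 3313 [0.483 0.1   0.082] [0.611 0.283 0.153] [0.101 0.106 0.15 ]
bench -0.0007306043403811358
bar 1060 [ 0.495 -0.161  0.08 ] [ 0.594 -0.113  0.133] [0.095 0.126 0.13 ]
clamp 1914 [0.482 0.094 0.082] [0.61  0.282 0.153] [0.091 0.107 0.149]
```

View pics/c0.png

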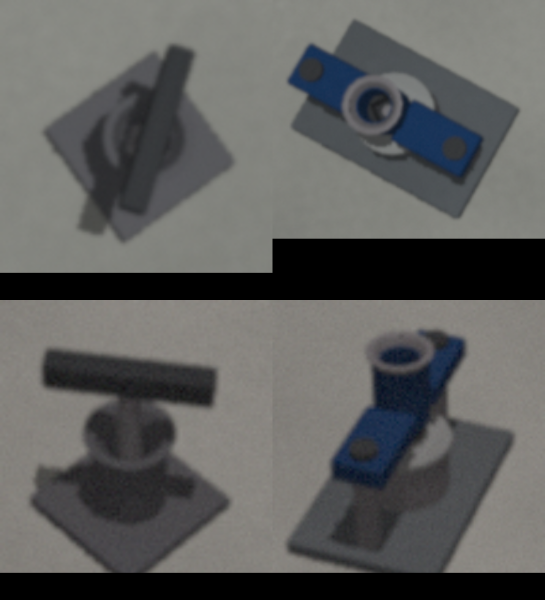

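The crops show the dark bar over the grey stand's flared mouth, with no key elsewhere, and the blue clamp with its ring mouth and a lit recess inside. Now I'll fit their poses.

```bash
python3 - <<'E'
from h import *
def ringfit(xy):
    A=np.c_[2*xy,np.ones(len(xy))]; x=np.linalg.lstsq(A,(xy**2).sum(1),rcond=None)[0]; return x[:2],np.sqrt(x[2]+x[:2]@x[:2])
for n in ('top0','side0'):
    f=load(n);P=cloud(f)
    u,v,w,h=(320,220,100,100) if n=='top0' else (270,255,100,110)
    q=P[v:v+h,u:u+w].reshape(-1,3); b=q[(q[:,2]>0.122)&(q[:,2]<.14)]
    (c,sz,ang)=cv2.minAreaRect(b[:,:2].astype(np.float32)*1000); print(n,'bar',np.round(c,1),np.round(sz,1),ang)
    # plane tilt
    A=np.c_[b[:,:2]-b[:,:2].mean(0),np.ones(len(b))]; print(' tilt',np.linalg.lstsq(A,b[:,2],rcond=None)[0].round(3))
    r=q[(q[:,2]>0.064)&(q[:,2]<.076)]; 
    print(' standring',len(r),r.min(0).round(3),r.max(0).round(3),ringfit(r[:,:2]))
    pl=q[(q[:,2]>0.004)&(q[:,2]<.018)]; print(' plate',cv2.minAreaRect(pl[:,:2].astype(np.float32)*1000))
    u,v,w,h=(110,205,160,140) if n=='top0' else (240,130,110,120)
    q=P[v:v+h,u:u+w].reshape(-1,3); r=q[(q[:,2]>0.1435)&(q[:,2]<.16)]
    print(' well',len(r),r.min(0).round(3),r.max(0).round(3),ringfit(r[:,:2]),np.median(r[:,2]))
    pl=q[(q[:,2]>0.004)&(q[:,2]<.02)]; print(' plate',cv2.minAreaRect(pl[:,:2].astype(np.float32)*1000))
t=load('top0')
im=t['pixels'][230:305,130:210,::-1]; im=cv2.convertScaleAbs(im,alpha=1.8); cv2.imwrite('pics/well0.png',cv2.resize(im,None,fx=8,fy=8,interpolation=cv2.INTER_CUBIC)[:600])
E
```

```text
top0 bar [ 544.2 -131.4] [16.  99.7] 71.15093231201172
 tilt [-0.006 -0.007  0.129]
 standring 386 [ 0.517 -0.159  0.064] [ 0.572 -0.103  0.075] (array([ 0.54429738, -0.13128242]), np.float64(0.023547927932707387))
 plate ((551.33837890625, -130.4235382080078), (172.97630310058594, 177.00743103027344), 89.5980224609375)
 well 569 [0.521 0.166 0.144] [0.574 0.219 0.153] (array([0.5470896 , 0.19188601]), np.float64(0.022513959990984767)) 0.14883753891543738
 plate ((547.8069458007812, 188.4528045654297), (281.3914794921875, 246.99356079101562), 89.1628646850586)
side0 bar [ 544.3 -136.4] [19.9 99.9] 70.61337280273438
 tilt [0.057 0.173 0.128]
 standring 427 [ 0.517 -0.266  0.064] [ 0.602 -0.109  0.076] (array([ 0.55448982, -0.16817825]), np.float64(0.04139665838764533))
 plate ((555.9275512695312, -116.6806640625), (250.09634399414062, 134.15699768066406), 39.73786163330078)
 well 265 [0.52  0.159 0.144] [0.573 0.217 0.153] (array([0.54630941, 0.18733069]), np.float64(0.023105455717239737)) 0.14842978085546965
 plate ((561.8456420898438, 275.9530029296875), (410.09417724609375, 231.78317260742188), 80.0888900756836)
```

View pics/well0.png

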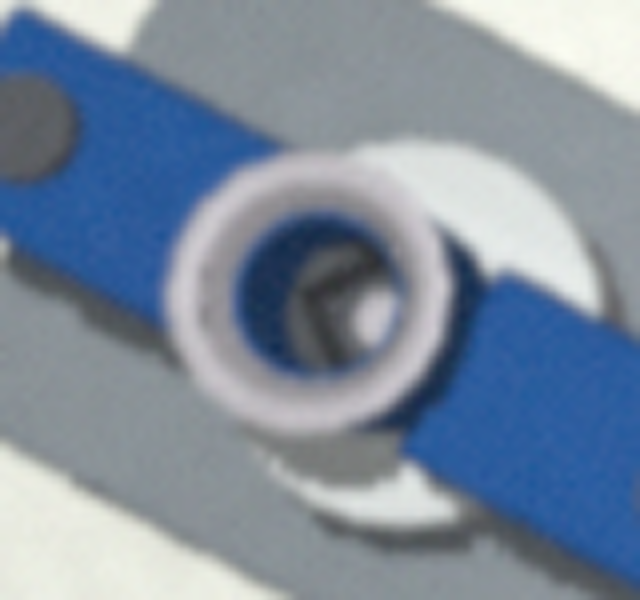

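```bash
cat >> h.py <<'E'
from scipy.spatial.transform import Rotation as Rn
def yaw():
    x=Rn.from_quat(get_obs()['tool_rot']).as_matrix(); return np.degrees(np.arctan2(x[1,0],x[0,0])),x
def to(target,yawt=None):
    o=get_obs(); y,M=yaw(); d=np.array(target)-o['ee_pos']
    print('pos',o['ee_pos'].round(4),'yaw %.2f'%y,'tilt',M[:2,2].round(4),'j7 %.2f'%o['joint_pos'][6],'t %.2f'%o['t'],'w %.4f'%o['grip_width'],'F',o['wrist_force'].round(1),'M',o['moment'].round(2))
    print(' shift in tool mm',(M.T@d*1000).round(1), 'turn wz deg', None if yawt is None else round(-((yawt-y+180)%360-180),2))
    # tilt correction
    z=np.array([0,0,-1.]); rv=M.T@np.cross(M[:,2],z); print(' level wx,wy deg',np.degrees(rv).round(2)[:2])
E
python3 - <<'E'
from h import *
f=load('wrist0'); y,M=yaw(); o=get_obs()
c=-f['R'].T@f['t']; print('cam',c,'in tool',M.T@(c-o['ee_pos']))
print('well neutral yaw', 109)
# camera offset with yaw 109 => tcp target
for yy in (109,):
    a=np.radians(yy); R=np.array([[np.cos(a),np.sin(a),0],[np.sin(a),-np.cos(a),0],[0,0,-1]])
    off=R@(M.T@(c-o['ee_pos'])); tgt=np.array([.547,.191,.30])-np.r_[off[:2],0]; print(tgt); to(tgt,yy)
E
```

```text
cam [0.20750765 0.61994816 0.38443287] in tool [ 0.08199687 -0.00118801 -0.08243101]
well neutral yaw 109
[0.57481886 0.11385722 0.3       ]
pos [0.2818 0.5853 0.302 ] yaw 154.28 tilt [-0.0006 -0.0012] j7 -0.02 t 0.15 w 0.0935 F [0.7 0.2 0.4] M [ 0.06 -0.02  0.  ]
 shift in tool mm [-468.5 -297.7    2.4] turn wz deg 45.28
 level wx,wy deg [-0.08 -0.  ]
```

Call:
arm_command(
  increments=[
    [0,-15,-10,0,0,0,0],
    [0,-32,-20,0,0,0,0],
    [0,-32,-20,0,0,0,0],
    [0,-32,-20,0,0,0,0],
    [0,-32,-20,0,0,0,0],
    [0,-32,-20,0,0,0,0],
    [0,-32,-20,0,0,0,0],
    [0,-32,-20,0,0,0,0],
  ],
)

```text
t: 0.82
ee_pos: [0.4328, 0.3451, 0.3026]
tool_rot: [0.222, 0.975, -0.0, -0.0]
wrist_force: [0.6, 0.5, 0.2]
grip_width: 0.0939
```

Call:
arm_command(
  increments=[
    [0,-32,-20,0,0,0,0],
    [0,-32,-20,0,0,0,0],
    [0,-32,-20,0,0,0,0],
    [0,-32,-20,0,0,0,0],
    [0,-32,-20,0,0,0,0],
    [0,-32,-20,0,0,0,0],
    [0,-22,-13,0,0,0,0],
    [0,0,0,0,0,0,7],
  ],
)

```text
t: 1.48
ee_pos: [0.5704, 0.1263, 0.3025]
tool_rot: [0.287, 0.958, -0.002, 0.002]
wrist_force: [0.3, 0.3, -0.3]
grip_width: 0.0941
```

Call:
arm_command(
  increments=[
    [0,0,0,0,0,0,7],
    [0,0,0,0,0,0,7],
    [0,0,0,0,0,0,7],
    [0,0,0,0,0,0,7],
    [0,0,0,0,0,0,7],
    [0,0,0,0,0,0,3],
    [0,0,0,0,0,0,0],
  ],
)

```text
t: 2.07
ee_pos: [0.5672, 0.1343, 0.3024]
tool_rot: [0.579, 0.815, -0.0, -0.0]
wrist_force: [0.4, -0.0, -0.9]
grip_width: 0.0941
```

```bash
python3 - <<'E'
from h import *
to([0.575,0.114,0.30],109); f=save('wrist','wr1')
crop(f,'wr1c',190,20,250,200,3)
E
```

```text
pos [0.5672 0.1343 0.3024] yaw 109.22 tilt [-0.0005 -0.0004] j7 0.23 t 2.07 w 0.0941 F [ 0.4 -0.  -0.9] M [-0.09  0.04  0.07]
 shift in tool mm [-21.7   0.7   2.4] turn wz deg 0.22
 level wx,wy deg [-0.04  0.01]
```

View pics/wr1c.png

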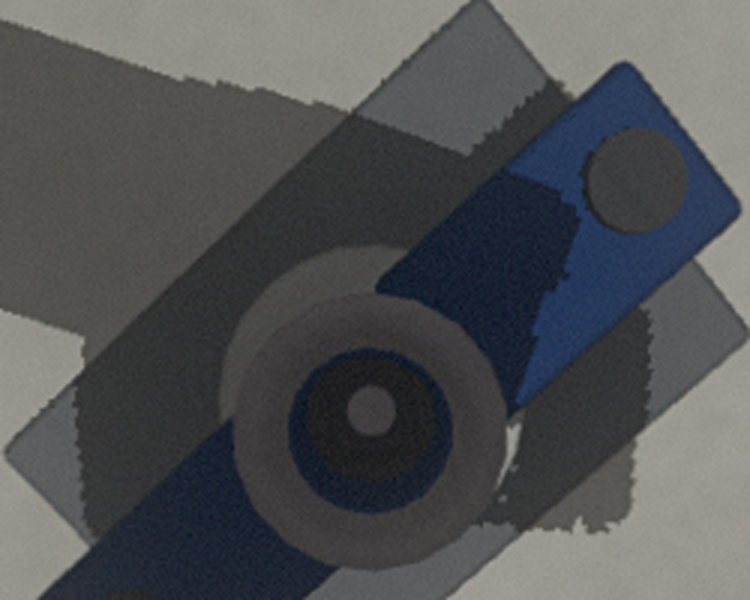

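The well is centred near crop (371,430), and the robot's shadow hides the recess. I'll shift a little and stretch the contrast.

Call:
arm_command(
  increments=[
    [0,-11,0,0,0,0,0],
    [0,-11,0,0,0,0,0],
    [0,0,0,0,0,0,0],
    [0,0,0,0,0,0,0],
  ],
)

```text
t: 2.45
ee_pos: [0.575, 0.1116, 0.3027]
tool_rot: [0.58, 0.815, -0.0, 0.0]
wrist_force: [0.7, 1.0, 0.2]
grip_width: 0.0943
```

```bash
python3 - <<'E'
from h import *
to([0.575,0.114,0.30],109)
a=np.mean([save('wrist','wr2')['pixels'].astype(float) for _ in range(6)],0)
f=load('wr2'); P=cloud(f)
g=a.mean(2)[70:190,255:375]; print(g.min(),g.max())
g=np.clip((g-15)*5,0,255).astype(np.uint8)
d=f['depth'][70:190,255:375]; dd=np.clip((d-d.min())/(d.max()-d.min())*255,0,255).astype(np.uint8)
cv2.imwrite('pics/wr2c.png',np.hstack([cv2.resize(x,(400,400),interpolation=cv2.INTER_CUBIC) for x in (g,dd)]))
print(d.min(),d.max()); q=P[70:190:6,255:375:6,2]; print((q*1000).round(0).astype(int))
E
```

```text
pos [0.575  0.1116 0.3027] yaw 109.15 tilt [ 0.0002 -0.0004] j7 0.26 t 2.45 w 0.0943 F [0.7 1.  0.2] M [-0.    0.   -0.04]
 shift in tool mm [2.3 0.8 2.7] turn wz deg 0.15
 level wx,wy deg [0.   0.03]
22.944444444444443 151.16666666666666
0.0 0.388429
[[ -1   0  13  15  15  14  14  14  15  14  13  15 105 107 108 106 107 106
  106 107]
 [ -1  13  15  15  15  15  15  66  66  65  65 105 107 107 106 107 106 106
  106 105]
 [ 15  14  15  14  15  65  66 151 152 150 151 150 151 107 107 106 107 107
  108 107]
 [ 14  15  14  14  64 150 152 152 152 151 150 151 151 149 150 107 106 106
  108 106]
 [ 14  14  14  66 150 150 150 149 149 146 147 147 149 150 150 150 107 108
  107 107]
 [ 15  15  16  67 149 150 149 145 142 142 143 143 145 146 150 150 150 106
  106 106]
 [ 15  13  64 151 151 147 144 140 107 107 107 108 135 144 148 151 151 107
  106 107]
 [ 13  14  65 151 150 145 141 107 106 105  92  87 107 137 144 150 150 150
  105 106]
 [ 14  15 150 150 149 144 122 105  87  86  85  87 105 107 142 149 150 150
  106 106]
 [ 14  13 150 151 147 143 109 107  86  87  87  86 104 106 385 146 150 150
  107  14
[... 152 characters left out ...]
 151 151
   66  15]
 [107 106 107 151 150 145 141 108  96 105 105 106 106 141 145 150 152  65
   16  15]
 [106 106 106 151 150 149 145 142 119 106 107 109 142 145 148 151 150  66
   14  14]
 [106 107 107 106 151 151 149 146 145 142 143 144 145 149 150 150  64  16
   15  15]
 [106 106 107 105 107 151 149 150 150 147 147 150 149 150 150 151  65  14
   16  13]
 [107 107 105 108 106 106 150 149 152 150 151 151 151 150  65  65  15  13
   15  14]
 [106 106 106 107 106 107 107 107 149 150 150 149  66  65  15  15  14  15
   15   1]
 [107 107 106 107 106 107 107 105 105  15  14 385  14  15  13  14  15  13
    2   0]
 [107 107 107 107 106 106 106  14  15  15  15  14  14  14  15  14  13   0
    0   1]]
```

View pics/wr2c.png

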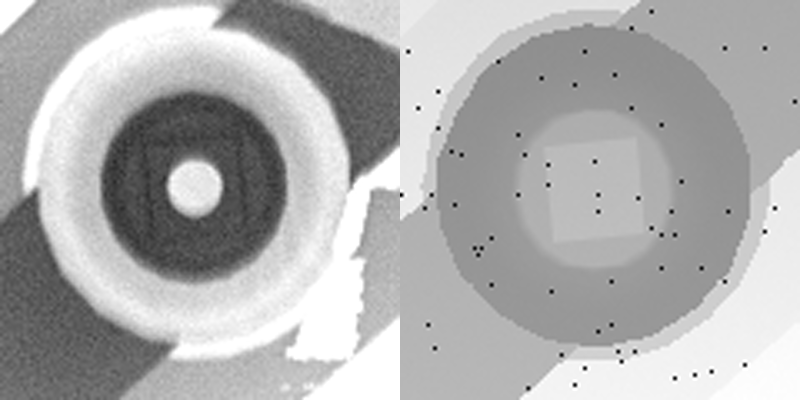

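The depth view (right half) shows the square recess clearly around crop (595,190), turned a few degrees. I'll fit it in world coordinates.

```bash
python3 - <<'E'
from h import *
from scipy.optimize import minimize
def fit():
    f=save('wrist','wr2'); P=cloud(f)[70:190,255:375].reshape(-1,3)
    q=P[(P[:,2]>.08)&(P[:,2]<.0955)]; q=q[np.hypot(*(q[:,:2]-np.median(q[:,:2],0)).T)<.0145][:,:2]*1000
    r=cv2.minAreaRect(q.astype(np.float32)); 
    # min 98pct extent angle
    def ext(a):
        a=np.radians(a); p=q@np.array([[np.cos(a),-np.sin(a)],[np.sin(a),np.cos(a)]]); lo,hi=np.percentile(p,[1,99],axis=0); return (hi-lo).sum(),(lo+hi)/2,hi-lo
    A=np.arange(0,90,.5); e=[ext(a)[0] for a in A]; a=A[np.argmin(e)]
    rim=P[(P[:,2]>.148)&(P[:,2]<.156)]; c,sz=cv2.minAreaRect(rim[:,:2].astype(np.float32)*1000)[:2]
    print(np.round(r[0],1),np.round(r[1],1),round(r[2],1),'| ext',a,ext(a)[2].round(1))
    rr=rim[:,:2]; rr=rr[np.hypot(*(rr-np.median(rr,0)).T)<.03]
    ell=cv2.minEnclosingCircle(rr.astype(np.float32)*1000); print('  rim',np.round(ell[0],1),round(ell[1],1), 'fl z',np.median(P[(P[:,2]>.08)&(P[:,2]<.0955),2]))
for _ in range(4): fit()
E
```

```text
[546.1 189. ] [19.7 20. ] 25.0 | ext 25.5 [19.6 19.8]
  rim [546.1 189.2] 27.3 fl z 0.08670938827705332
[546.1 189. ] [19.7 20. ] 25.0 | ext 24.0 [19.6 19.8]
  rim [546.2 189.1] 27.4 fl z 0.08677236203428573
[546.2 189. ] [19.7 20. ] 25.0 | ext 25.5 [19.6 19.8]
  rim [546.2 189. ] 27.3 fl z 0.08674437664228807
[546.1 189. ] [19.8 20. ] 24.9 | ext 24.0 [19.6 19.8]
  rim [546.1 189. ] 27.4 fl z 0.08675726594709093
```

Call:
arm_command(
  increments=[
    [0,0,0,0,0,0,-4],
    [0,0,0,0,0,0,-7],
    [0,0,0,0,0,0,-7],
    [0,0,0,0,0,0,-7],
    [0,0,0,0,0,0,-7],
    [0,0,0,0,0,0,-7],
    [0,0,0,0,0,0,-7],
    [0,0,0,0,0,0,-6],
  ],
)

```text
t: 3.62
ee_pos: [0.5746, 0.1134, 0.3027]
tool_rot: [0.16, 0.987, 0.0, 0.0]
wrist_force: [-0.4, 0.0, -0.5]
grip_width: 0.094
```

```bash
python3 - <<'E'
from h import *
to([0.622,-0.158,0.30],161)
E
```

```text
pos [0.5746 0.1134 0.3027] yaw 161.63 tilt [0. 0.] j7 1.02 t 3.62 w 0.0940 F [-0.4  0.  -0.5] M [-0.06  0.01  0.03]
 shift in tool mm [-130.5 -242.6    2.7] turn wz deg 0.63
 level wx,wy deg [0. 0.]
```

Call:
arm_command(
  increments=[
    [0,-10,-18,0,0,0,0],
    [0,-20,-37,0,0,0,0],
    [0,-20,-36,0,0,0,0],
    [0,-20,-36,0,0,0,0],
    [0,-20,-36,0,0,0,0],
    [0,-20,-37,0,0,0,0],
    [0,-14,-28,2,0,0,0],
    [0,-6,-14,0,0,0,1],
  ],
)

```text
t: 4.28
ee_pos: [0.6195, -0.1629, 0.3003]
tool_rot: [0.174, 0.985, -0.002, 0.0]
wrist_force: [-1.2, -0.3, 0.8]
grip_width: 0.0938
```

Call:
arm_command(
  increments=[
    [0,0,0,0,0,0,0],
    [0,0,0,0,0,0,0],
  ],
)

```text
t: 4.45
ee_pos: [0.6198, -0.1559, 0.3004]
tool_rot: [0.172, 0.985, 0.001, -0.0]
wrist_force: [0.1, 1.2, -0.6]
grip_width: 0.0941
```

```bash
python3 - <<'E'
from h import *
to([0.622,-0.158,0.30],161)
f=save('wrist','wr3'); P=cloud(f)[:260].reshape(-1,3)
b=P[(P[:,2]>0.118)&(P[:,2]<.14)]; r=cv2.minAreaRect(b[:,:2].astype(np.float32)*1000); print('bar',r,np.median(b[:,2]))
b=b[b[:,2]>.125];A=np.c_[b[:,:2]-b[:,:2].mean(0),np.ones(len(b))]; print(' tilt',np.linalg.lstsq(A,b[:,2],rcond=None)[0].round(3))
s=P[(P[:,2]>0.067)&(P[:,2]<.078)]; s=s[np.hypot(*(s[:,:2]-[.544,-.131]).T)<.04]; print('stand',cv2.minEnclosingCircle(s[:,:2].astype(np.float32)*1000),np.median(s[:,2]))
E
```

```text
pos [ 0.6198 -0.1559  0.3004] yaw 160.25 tilt [-0.0007  0.0015] j7 1.45 t 4.45 w 0.0941 F [ 0.1  1.2 -0.6] M [ 0.02 -0.06 -0.04]
 shift in tool mm [-2.8 -1.2  0.4] turn wz deg -0.75
 level wx,wy deg [ 0.07 -0.06]
bar ((543.3365478515625, -135.53009033203125), (16.30943489074707, 99.8302230834961), 71.21208190917969) 0.1303967534922697
 tilt [0.001 0.002 0.13 ]
stand ((543.4030151367188, -135.54867553710938), 28.38309097290039) 0.07203276940836681
```

View pics/wr3.png

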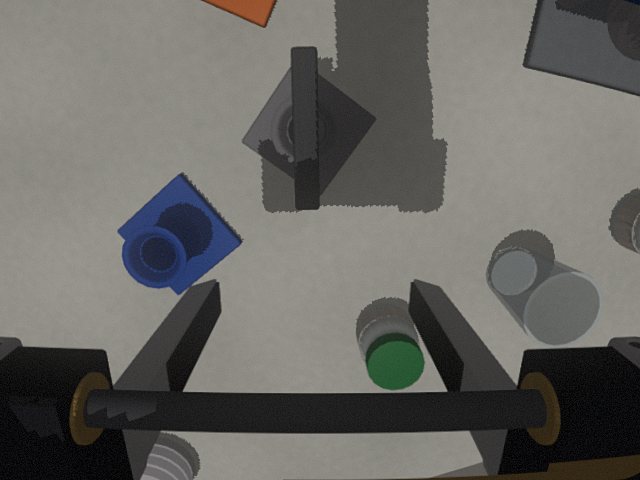

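The bar is upright, 16.3 x 99.8 mm, with its top at z=0.130. Its centre in the image is (306,128), and the stand is concentric with it. The top camera differs by 4 mm in y, so I'll go with the wrist camera, which agrees with the side camera.

```bash
python3 - <<'E'
from h import *
to([0.5435,-0.135,0.25],161.2)
E
```

```text
pos [ 0.62   -0.1541  0.3005] yaw 160.41 tilt [-0.0004  0.0023] j7 1.45 t 4.50 w 0.0940 F [1.  0.6 0.2] M [ 0.12 -0.02  0.02]
 shift in tool mm [78.5 -7.7 50.6] turn wz deg -0.79
 level wx,wy deg [ 0.12 -0.06]
```

Call:
arm_command(
  increments=[
    [0,20,-2,0,0,0,0],
    [0,25,-3,10,0,0,-0.8],
    [0,25,-2,20,0,0,0],
    [0,8.5,0,20,0,0,0],
    [0,0,0,0,0,0,0],
    [0,0,0,0,0,0,0],
    [0,0,0,0,0,0,0],
  ],
)

```text
t: 5.08
ee_pos: [0.5454, -0.136, 0.2518]
tool_rot: [0.163, 0.987, 0.0, 0.001]
wrist_force: [-0.3, 0.5, 0.2]
grip_width: 0.094
```

```bash
python3 - <<'E'
from h import *
to([0.5435,-0.135,0.198],161.2)
f=save('wrist','wr4'); P=cloud(f).reshape(-1,3)
b=P[(P[:,2]>0.118)&(P[:,2]<.14)&(np.hypot(P[:,0]-.5435,P[:,1]+.135)<.06)]; r=cv2.minAreaRect(b[:,:2].astype(np.float32)*1000); print('bar',r,np.median(b[:,2]))
E
```

```text
pos [ 0.5454 -0.136   0.2518] yaw 161.23 tilt [0.0028 0.0002] j7 1.45 t 5.08 w 0.0940 F [-0.3  0.5  0.2] M [ 0.01 -0.02 -0.04]
 shift in tool mm [ 2.2  0.3 53.8] turn wz deg 0.03
 level wx,wy deg [0.06 0.15]
bar ((543.0770263671875, -135.3807373046875), (16.05445098876953, 99.42704772949219), 71.17533874511719) 0.13039938574019516
```

View pics/wr4.png

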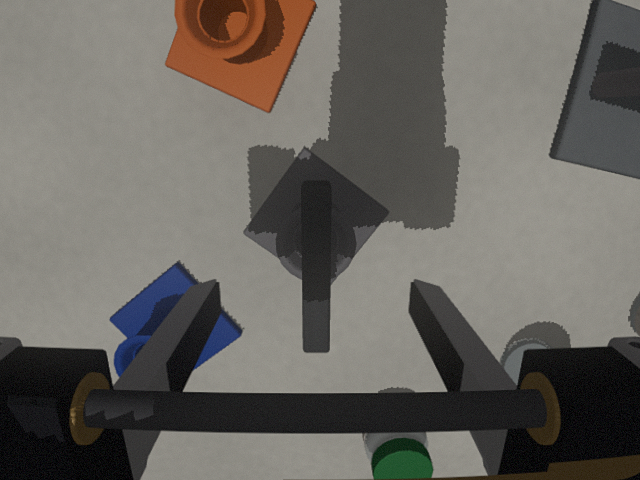

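The bar, column 316, lies midway between the fingertips. I'll descend and grip.

Call:
arm_command(
  increments=[
    [0,2,0,20,0,0,0],
    [0,0,0,20,0,0,0],
    [0,0,0,14,0,0,0],
    [0,0,0,0,0,0,0],
    [0,0,0,0,0,0,0],
  ],
)

```text
t: 5.55
ee_pos: [0.5426, -0.1366, 0.197]
tool_rot: [0.164, 0.986, 0.0, 0.0]
wrist_force: [-0.9, -0.1, 0.1]
grip_width: 0.0939
```

```bash
python3 - <<'E'
from h import *
to([0.5433,-0.1354,0.198],161.2)
E
```

```text
pos [ 0.5426 -0.1366  0.197 ] yaw 161.10 tilt [0.0006 0.    ] j7 1.45 t 5.55 w 0.0939 F [-0.9 -0.1  0.1] M [ 0.04  0.01 -0.  ]
 shift in tool mm [-0.3  1.4 -1. ] turn wz deg -0.1
 level wx,wy deg [0.01 0.03]
```

Call:
arm_command(
  increments=[
    [120,0,1.4,-1,0,0,0],
    [170,0,0,0,0,0,0],
    [195,0,0,0,0,0,0],
    [215,0,0,0,0,0,0],
    [225,0,0,0,0,0,0],
    [235,0,0,0,0,0,0],
    [255,0,0,0,0,0,0],
    [255,0,0,0,0,0,0],
  ],
  force=55,
)

```text
t: 6.22
ee_pos: [0.5421, -0.1354, 0.1977]
tool_rot: [0.164, 0.986, 0.0, -0.0]
wrist_force: [-0.2, -0.0, -1.2]
grip_width: 0.0438
```

Call:
arm_command(
  increments=[
    [255,0,0,0,0,0,0],
    [255,0,0,0,0,0,0],
    [255,0,0,0,0,0,0],
    [255,0,0,0,0,0,0],
  ],
)

```text
t: 6.55
ee_pos: [0.5421, -0.1354, 0.1976]
tool_rot: [0.164, 0.986, 0.0, -0.0]
wrist_force: [0.4, 0.8, -0.3]
grip_width: 0.0172
```

```bash
python3 - <<'E'
from h import *
to([0.5433,-0.1354,0.198],161.2)
E
```

```text
pos [ 0.5421 -0.1354  0.1976] yaw 161.08 tilt [-0.0001  0.0001] j7 1.45 t 6.55 w 0.0172 F [ 0.4  0.8 -0.3] M [ 0.03 -0.03 -0.03]
 shift in tool mm [-1.1  0.4 -0.4] turn wz deg -0.12
 level wx,wy deg [ 0.   -0.01]
```

Nearly closed. I'll let it finish, then lift slowly at first.

Call:
arm_command(
  increments=[
    [255,0,0,0,0,0,0],
    [255,0,0,0,0,0,0],
    [255,0,0,0,0,0,0],
    [255,0,0,-3,0,0,0],
    [255,0,0,-5,0,0,0],
    [255,0,0,-10,0,0,0],
    [255,0,0,-15,0,0,0],
    [255,0,0,-20,0,0,0],
  ],
)

```text
t: 7.22
ee_pos: [0.5413, -0.1353, 0.2508]
tool_rot: [0.164, 0.986, 0.0, -0.001]
wrist_force: [1.0, 0.5, -2.4]
grip_width: 0.0154
```

Call:
arm_command(
  increments=[
    [255,0,0,-25,0,0,0],
    [255,0,0,-30,0,0,0],
    [255,0,0,-30,0,0,0],
    [255,0,0,-25,0,0,0],
    [255,0,0,-12,0,0,0],
    [255,0,0,0,0,0,0],
    [255,0,0,0,0,0,0],
  ],
)

```text
t: 7.8
ee_pos: [0.5419, -0.1353, 0.3734]
tool_rot: [0.164, 0.986, 0.0, 0.001]
wrist_force: [0.5, -0.4, -4.3]
grip_width: 0.0154
```

```bash
python3 - <<'E'
from h import *
to([0.546,0.189,0.37],-155)
f=save('side','s1'); crop(f,'s1c',230,120,200,200,3)
g=save('wrist','wr5')
E
```

```text
pos [ 0.5419 -0.1353  0.3734] yaw 161.09 tilt [ 0.0013 -0.0002] j7 1.45 t 7.80 w 0.0154 F [ 0.5 -0.4 -4.3] M [0.01 0.03 0.05]
 shift in tool mm [101.3 308.1   3.3] turn wz deg -43.91
 level wx,wy deg [0.01 0.07]
```

View pics/s1c.png

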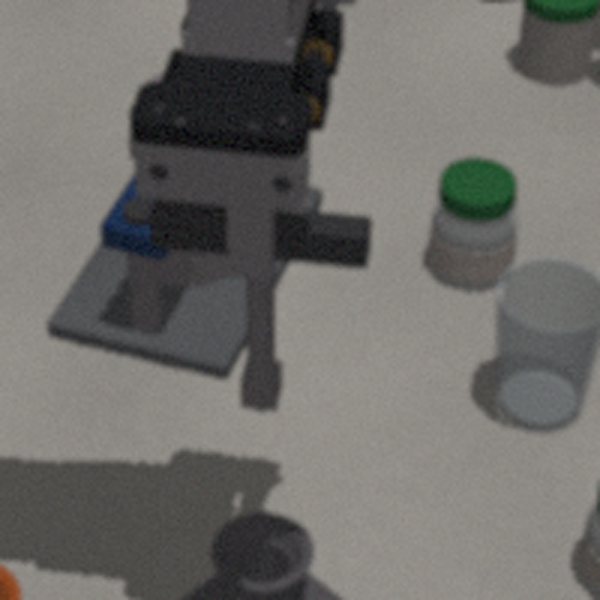

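View pics/wr5.png

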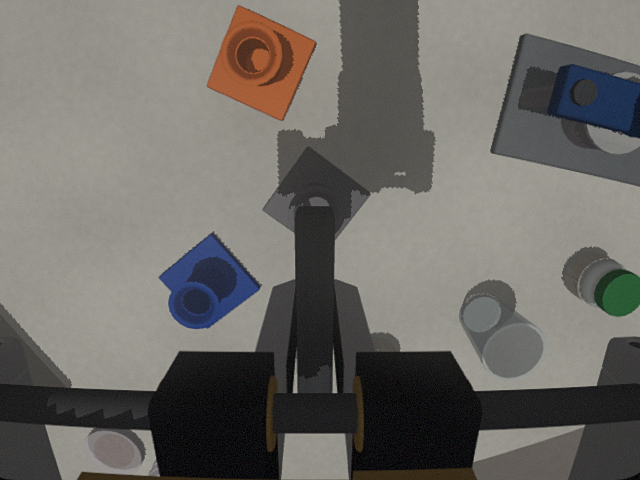

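The key is lifted and hangs straight, with the bar gripped across its width. I'll measure its pose in the tool from the wrist depth.

```bash
python3 - <<'E'
from h import *
f=load('wr5'); y,M=yaw(); o=get_obs(); P=(cloud(f)-o['ee_pos'])@M
P=P.reshape(-1,3)
m=(P[:,2]>.06)&(P[:,2]<.073)&(abs(P[:,1])<.011)&(abs(P[:,0])<.06)
b=P[m]; print(len(b),b.min(0).round(4),b.max(0).round(4),np.median(b[:,2]),cv2.minAreaRect(b[:,:2].astype(np.float32)*1000))
m=(P[:,2]>.06)&(P[:,2]<.073)&(abs(P[:,1])<.03)&(P[:,0]>.015)&(P[:,0]<.06); b=P[m]
print(cv2.minAreaRect(b[:,:2].astype(np.float32)*1000)); A=np.c_[b[:,:2],np.ones(len(b))];print('slope',np.linalg.lstsq(A,b[:,2],rcond=None)[0].round(4))
E
```

```text
7115 [-0.0354 -0.011   0.06  ] [0.0486 0.011  0.0729] 0.06658825705022131 ((6.744136810302734, -0.10809898376464844), (83.77688598632812, 21.931499481201172), 1.934033751487732)
((31.805208206176758, -1.1151247024536133), (16.07659149169922, 33.56447982788086), 89.96646881103516)
slope [ 0.0255 -0.0059  0.066 ]
```

```bash
python3 - <<'E'
from h import *
f=load('s1'); y,M=yaw(); o=get_obs(); P=(cloud(f)-o['ee_pos'])@M
P=P.reshape(-1,3)
m=(P[:,2]>.10)&(P[:,2]<.20)&(np.hypot(P[:,0],P[:,1])<.03); b=P[m]
sh=(b[:,2]<.158); 
for lo,hi in((.102,.12),(.12,.14),(.14,.16),(.168,.18),(.18,.192)):
    q=b[(b[:,2]>lo)&(b[:,2]<hi)]; print(lo,hi,len(q),np.median(q[:,:2],0).round(4),(q[:,:2].min(0).round(4),q[:,:2].max(0).round(4)))
print('deepest',np.sort(b[:,2])[-5:])
# image: edges of shaft vs projected expected axis
A=M.T
def w(p): return o['ee_pos']+M@np.array(p)
for x0,s in ((-.0013,0),(-.0013,-.0255)):
  print(x0,s,proj(f,[w((x0,0,.078)),w((x0+s*.055,0,.133)),w((x0+s*.09,0,.168)),w((x0+s*.11,0,.188))]).round(1).tolist())
mask=np.zeros(f['depth'].shape,bool); mask.reshape(-1)[m]=1
for v in range(225,262,4):
    u=np.where(mask[v])[0]; print(v,u.min() if len(u) else None,u.max() if len(u) else None)
E
```

```text
0.102 0.12 91 [-0.004  -0.0062] (array([-0.0104, -0.0091]), array([ 0.0027, -0.0004]))
0.12 0.14 105 [-0.0049 -0.0062] (array([-0.0104, -0.0094]), array([ 0.0029, -0.0004]))
0.14 0.16 96 [-0.0039 -0.0061] (array([-0.0103, -0.0103]), array([ 0.0033, -0.0008]))
0.168 0.18 81 [-0.0039 -0.0089] (array([-0.0128, -0.0112]), array([0.005 , 0.0024]))
0.18 0.192 21 [-0.0047 -0.0078] (array([-0.0126, -0.0103]), array([0.0052, 0.0026]))
deepest [0.18280231 0.18365581 0.18658084 0.18715848 0.18789469]
-0.0013 0 [[315.1, 197.5], [315.2, 227.3], [315.3, 244.9], [315.3, 254.6]]
-0.0013 -0.0255 [[315.1, 197.5], [316.2, 227.4], [316.8, 245.1], [317.2, 254.8]]
225 312 321
229 312 321
233 312 321
237 312 321
241 312 323
245 311 323
249 310 323
253 310 322
257 316 321
261 None None
```

```bash
python3 - <<'E'
from h import *
f=load('wr5'); y,M=yaw(); o=get_obs(); P=((cloud(f)-o['ee_pos'])@M).reshape(-1,3)
for hi in (.04,.045):
    b=P[(P[:,2]>.06)&(P[:,2]<.074)&(abs(P[:,1]+.001)<.006)&(P[:,0]>.012)&(P[:,0]<hi)]
    for _ in range(3):
        A=np.c_[b[:,:2],np.ones(len(b))]; k=np.linalg.lstsq(A,b[:,2],rcond=None)[0]; r=b[:,2]-A@k; b=b[abs(r)<2.5*r.std()]
    print(k.round(4),r.std(),len(b))
E
```

```text
[ 0.0025 -0.01    0.0664] 0.0005548496936590662 1888
[ 0.0004 -0.0066  0.0665] 0.0005556512975928721 2256
```

The bar is level in the grip and the key offset is about -1.4 mm in tool x. The recess lies at 25° mod 90, so I'll enter at tool yaw 115, near the yaw it was measured from, so that camera bias cancels.

Call:
arm_command(
  increments=[
    [255,0,0,0,0,0,4],
    [255,0,0,0,0,0,7],
    [255,0,0,0,0,0,7],
    [255,0,0,0,0,0,7],
    [255,0,0,0,0,0,7],
    [255,0,0,0,0,0,7],
    [255,0,0,0,0,0,5],
    [255,0,0,0,0,0,2],
  ],
)

```text
t: 8.57
ee_pos: [0.5414, -0.1351, 0.3709]
tool_rot: [0.538, 0.843, -0.001, -0.002]
wrist_force: [0.2, 0.1, -3.1]
grip_width: 0.0151
```

```bash
python3 - <<'E'
from h import *
to([0.5465,0.1907,0.37],115)
E
```

```text
pos [ 0.5414 -0.1351  0.3709] yaw 114.86 tilt [-0.0035  0.0004] j7 0.74 t 8.57 w 0.0151 F [ 0.2  0.1 -3.1] M [-0.03 -0.01  0.04]
 shift in tool mm [293.5 141.5   1. ] turn wz deg -0.14
 level wx,wy deg [-0.17 -0.11]
```

Call:
arm_command(
  increments=[
    [255,16,8,0,0,0,0],
    [255,34,16,0,0,0,0],
    [255,36,18,0,0,0,0],
    [255,36,17,0,0,0,0],
    [255,36,17,0,0,0,0],
    [255,36,18,0,0,0,0],
    [255,36,17,0,0,0,0],
    [255,34,16,0,0,0,0],
  ],
)

```text
t: 9.23
ee_pos: [0.5442, 0.1599, 0.3711]
tool_rot: [0.536, 0.844, -0.001, -0.001]
wrist_force: [0.5, -0.5, -2.5]
grip_width: 0.0156
```

Call:
arm_command(
  increments=[
    [255,20,10,0,0,0,0],
    [255,9,4,0,0,0,0],
    [255,0,0,0,0,0,0],
    [255,0,0,0,0,0,0],
    [255,0,0,0,0,0,0],
    [255,0,0,0,0,0,0],
  ],
)

```text
t: 9.73
ee_pos: [0.546, 0.1871, 0.3726]
tool_rot: [0.538, 0.843, -0.001, 0.0]
wrist_force: [0.1, -0.4, -2.3]
grip_width: 0.0154
```

```bash
python3 - <<'E'
from h import *
to([0.5465,0.1907,0.356],115)
f=save('side','s2'); crop(f,'s2c',200,40,160,150,4)
E
```

```text
pos [0.546  0.1871 0.3726] yaw 114.87 tilt [-0.0002 -0.0014] j7 0.14 t 9.73 w 0.0154 F [ 0.1 -0.4 -2.3] M [-0.04  0.09  0.  ]
 shift in tool mm [ 3.1  2.  16.6] turn wz deg -0.13
 level wx,wy deg [-0.05  0.07]
```

View pics/s2c.png

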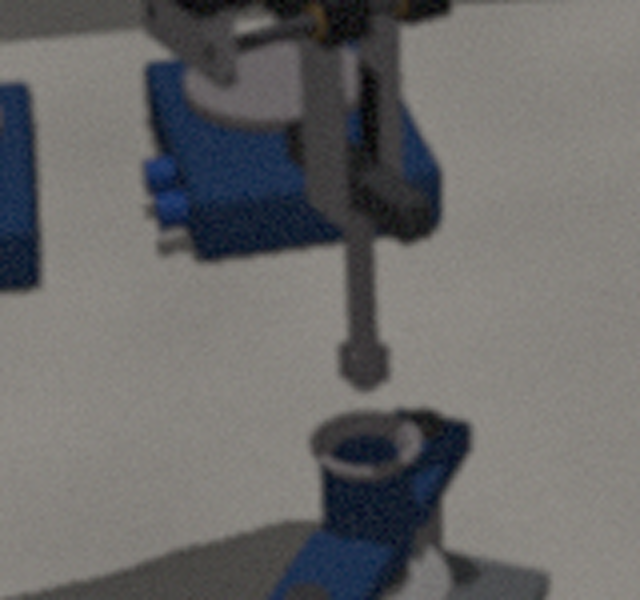

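The key hangs upright over the well: tip at crop (363,385), mouth centre at (367,445). I'll apply the fine correction and start down in small steps.

Call:
arm_command(
  increments=[
    [255,1.5,1,0,0,0,0],
    [255,1.5,1,0,0,0,0],
    [255,0,0,0,0,0,0],
    [255,0,0,0,0,0,0],
    [255,0,0,0,0,0,0],
  ],
)

```text
t: 10.2
ee_pos: [0.5462, 0.1933, 0.3727]
tool_rot: [0.537, 0.844, -0.0, -0.0]
wrist_force: [-0.3, -1.1, -2.1]
grip_width: 0.0155
```

```bash
python3 - <<'E'
from h import *
to([0.5465,0.1907,0.3],115)
f=save('side','s3'); o=get_obs(); y,M=yaw()
print('well mouth by side',atz(f,[[291.75,151.3]],.150).round(4))
tip=o['ee_pos']+M@[-.0014,0,.1865]; print('tip expect',tip.round(4),proj(f,[tip,tip+[0,0,.022]]).round(1).tolist())
P=cloud(f).reshape(-1,3); m=(P[:,2]>.186)&(P[:,2]<.206)&(np.hypot(P[:,0]-.546,P[:,1]-.19)<.03); print(P[m].min(0).round(4),P[m].max(0).round(4))
m=m.reshape(480,640); v,u=np.where(m); print('tip px',u.min(),u.max(),v.min(),v.max())
m2=(P[:,2]>.147)&(P[:,2]<.156)&(np.hypot(P[:,0]-.546,P[:,1]-.19)<.04); v,u=np.where(m2.reshape(480,640)); print('ring px',u.min(),u.max(),v.min(),v.max(),P[m2].min(0).round(4),P[m2].max(0).round(4))
crop(f,'s3c',250,90,80,80,8)
E
```

```text
pos [0.5462 0.1933 0.3727] yaw 115.08 tilt [-0. -0.] j7 0.13 t 10.20 w 0.0155 F [-0.3 -1.1 -2.1] M [-0.05  0.07  0.08]
 shift in tool mm [-2.5 -0.8 72.7] turn wz deg 0.08
 level wx,wy deg [-0.  0.]
well mouth by side [[0.5476 0.1828 0.15  ]]
tip expect [0.5467 0.192  0.1862] [[290.1, 132.9], [289.7, 123.1]]
[0.5356 0.1768 0.1861] [0.5579 0.1997 0.2059]
tip px 284 296 124 135
ring px 277 304 142 158 [0.5196 0.1603 0.147 ] [0.5733 0.2178 0.1526]
```

View pics/s3c.png

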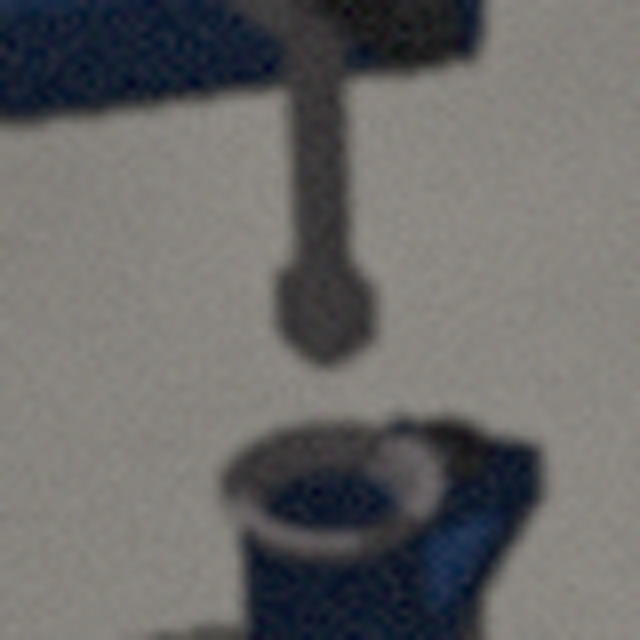

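Call:
arm_command(
  increments=[
    [255,0,0,0,0,0,0],
    [255,0,0,0,0,0,0],
    [255,0,0,0,0,0,0],
    [255,0,0,0,0,0,0],
    [255,0,0,0,0,0,0],
  ],
)

```text
t: 10.67
ee_pos: [0.5461, 0.1933, 0.3727]
tool_rot: [0.537, 0.844, -0.0, -0.0]
wrist_force: [-0.2, 0.5, -2.7]
grip_width: 0.015
```

```bash
python3 - <<'E'
from h import *
to([0.5465,0.1907,0.3],115)
E
```

```text
pos [0.5461 0.1933 0.3727] yaw 115.09 tilt [-0.  0.] j7 0.13 t 10.67 w 0.0150 F [-0.2  0.5 -2.7] M [-0.06  0.04 -0.  ]
 shift in tool mm [-2.5 -0.8 72.7] turn wz deg 0.09
 level wx,wy deg [-0. -0.]
```

Call:
arm_command(
  increments=[
    [255,-2.5,-0.8,15,0,0,0],
    [255,0,0,0,0,0,0],
    [255,0,0,0,0,0,0],
    [255,0,0,0,0,0,0],
    [255,0,0,0,0,0,0],
    [255,0,0,0,0,0,0],
    [255,0,0,0,0,0,0],
  ],
)

```text
t: 11.25
ee_pos: [0.5466, 0.1909, 0.3581]
tool_rot: [0.537, 0.844, 0.0, 0.0]
wrist_force: [-0.2, -0.3, -2.7]
grip_width: 0.0157
```

```bash
python3 - <<'E'
from h import *
to([0.5465,0.1907,0.3],115)
E
```

```text
pos [0.5466 0.1909 0.3581] yaw 115.10 tilt [0.0006 0.0003] j7 0.14 t 11.25 w 0.0157 F [-0.2 -0.3 -2.7] M [ 0.    0.04 -0.01]
 shift in tool mm [-0.1 -0.2 58.1] turn wz deg 0.1
 level wx,wy deg [ 0.04 -0.  ]
```

Call:
arm_command(
  increments=[
    [255,0,0,15,0,0,0],
    [255,0,0,15,0,0,0],
    [255,0,0,15,0,0,0],
    [255,0,0,15,0,0,0],
    [255,0,0,2,0,0,0],
    [255,0,0,0,0,0,0],
    [255,0,0,0,0,0,0],
    [255,0,0,0,0,0,0],
  ],
)

```text
t: 11.92
ee_pos: [0.5471, 0.191, 0.2968]
tool_rot: [0.537, 0.844, 0.001, 0.001]
wrist_force: [-0.4, -0.5, -2.9]
grip_width: 0.0158
```

```bash
python3 - <<'E'
from h import *
to([0.5465,0.1907,0.2725],115)
E
```

```text
pos [0.5471 0.191  0.2968] yaw 115.08 tilt [0.0019 0.0008] j7 0.15 t 11.92 w 0.0158 F [-0.4 -0.5 -2.9] M [-0.05  0.04  0.06]
 shift in tool mm [ 0.  -0.7 24.3] turn wz deg 0.08
 level wx,wy deg [0.12 0.01]
```

Inside the well without contact. Next I'll probe the recess in small steps.

Call:
arm_command(
  increments=[
    [255,0,-0.5,3,0,0,0],
    [255,0,0,3,0,0,0],
    [255,0,0,3,0,0,0],
    [255,0,0,3,0,0,0],
    [255,0,0,2,0,0,0],
    [255,0,0,0,0,0,0],
  ],
)

```text
t: 12.42
ee_pos: [0.5457, 0.1905, 0.281]
tool_rot: [0.537, 0.844, -0.0, -0.0]
wrist_force: [-0.8, -0.7, -3.9]
grip_width: 0.0154
```

```bash
python3 - <<'E'
from h import *
to([0.5465,0.1907,0.2725],115)
E
```

```text
pos [0.5457 0.1905 0.281 ] yaw 115.09 tilt [-0.0011 -0.0003] j7 0.16 t 12.42 w 0.0154 F [-0.8 -0.7 -3.9] M [0.06 0.04 0.02]
 shift in tool mm [-0.2  0.8  8.5] turn wz deg 0.09
 level wx,wy deg [-0.07 -0.01]
```

The square has gone in: TCP z is 0.281, below the 0.2885 block height. Now down to the seat.

Call:
arm_command(
  increments=[
    [255,0,0,3,0,0,0],
    [255,0,0,3,0,0,0],
    [255,0,0,2,0,0,0],
    [255,0,0,1,0,0,0],
    [255,0,0,0,0,0,0],
    [255,0,0,0,0,0,0],
  ],
)

```text
t: 12.92
ee_pos: [0.5461, 0.1906, 0.2735]
tool_rot: [0.537, 0.844, 0.0, 0.0]
wrist_force: [-1.9, -1.1, 5.7]
grip_width: 0.0158
```

```bash
python3 - <<'E'
from h import *
to([0.5465,0.1907,0.2725],115)
E
```

```text
pos [0.5461 0.1906 0.2735] yaw 115.08 tilt [0.0005 0.0005] j7 0.16 t 12.92 w 0.0158 F [-1.9 -1.1  5.7] M [-0.15  0.56 -0.03]
 shift in tool mm [-0.1  0.4  1. ] turn wz deg 0.08
 level wx,wy deg [ 0.04 -0.01]
```

Seated, with about 8 N of down force. Now turning clockwise (+wz), with a small y feed because the key axis sits 1.4 mm off the TCP.

Call:
arm_command(
  increments=[
    [255,0,0.1,0,0,0,4],
    [255,0,0.1,0,0,0,4],
    [255,0,0.1,0,0,0,4],
    [255,0,0.1,0,0,0,4],
    [255,0,0.1,0,0,0,4],
    [255,0,0,0,0,0,0],
  ],
)

```text
t: 13.42
ee_pos: [0.5464, 0.1913, 0.2735]
tool_rot: [0.676, 0.737, 0.0, -0.0]
wrist_force: [-3.0, 1.3, 6.8]
grip_width: 0.0155
```

```bash
python3 - <<'E'
from h import *
to([0.5465,0.1907,0.2725],115)
E
```

```text
pos [0.5464 0.1913 0.2735] yaw 94.96 tilt [0.0002 0.0009] j7 -0.12 t 13.42 w 0.0155 F [-3.   1.3  6.8] M [0.15 0.77 0.06]
 shift in tool mm [-0.6  0.   1. ] turn wz deg -20.04
 level wx,wy deg [ 0.02 -0.05]
```

Call:
arm_command(
  increments=[
    [255,0,0.1,0,0,0,5],
    [255,0,0.1,0,0,0,5],
    [255,0,0.1,0,0,0,5],
    [255,0,0.1,0,0,0,5],
    [255,0,0.1,0,0,0,5],
    [255,0,0.1,0,0,0,5],
    [255,0,0,0,0,0,0],
  ],
)

```text
t: 14.0
ee_pos: [0.5472, 0.1914, 0.2736]
tool_rot: [0.844, 0.537, 0.001, -0.0]
wrist_force: [-2.0, -0.0, 6.2]
grip_width: 0.0157
```

```bash
python3 - <<'E'
from h import *
to([0.5465,0.1907,0.2725],65)
f=save('side','s4'); crop(f,'s4c',240,90,110,150,4)
E
```

```text
pos [0.5472 0.1914 0.2736] yaw 64.93 tilt [0.0008 0.0012] j7 -0.54 t 14.00 w 0.0157 F [-2.  -0.   6.2] M [0.25 0.69 0.09]
 shift in tool mm [-1.  -0.4  1. ] turn wz deg -0.07
 level wx,wy deg [ 0.01 -0.08]
```

View pics/s4c.png

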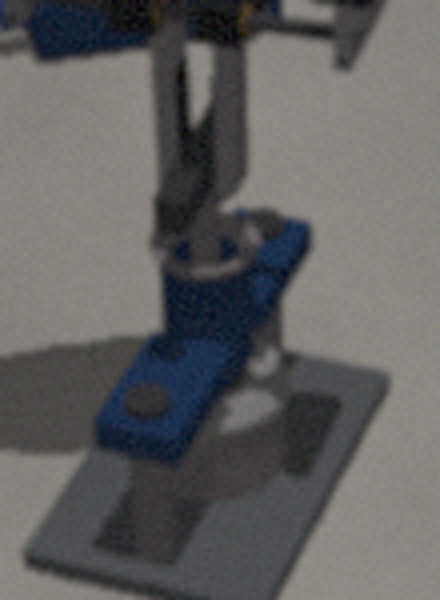

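The key is deep in the well and turning with it. I'll continue and watch the moment.

Call:
arm_command(
  increments=[
    [255,0,0.1,0,0,0,5],
    [255,0,0.1,0,0,0,5],
    [255,0,0.1,0,0,0,5],
    [255,0,0.1,0,0,0,5],
    [255,0,0.1,0,0,0,5],
    [255,0,0,0,0,0,0],
  ],
)

```text
t: 14.55
ee_pos: [0.5479, 0.1911, 0.2735]
tool_rot: [0.94, 0.341, 0.001, -0.0]
wrist_force: [-1.8, 0.9, 5.0]
grip_width: 0.0156
```

```bash
python3 - <<'E'
from h import *
to([0.5465,0.1907,0.2725],40)
E
```

```text
pos [0.5479 0.1911 0.2735] yaw 39.93 tilt [0.0013 0.0011] j7 -0.89 t 14.55 w 0.0156 F [-1.8  0.9  5. ] M [0.26 0.6  0.  ]
 shift in tool mm [-1.3 -0.6  1. ] turn wz deg -0.07
 level wx,wy deg [-0.  -0.1]
```

Call:
arm_command(
  increments=[
    [255,0,0.1,0,0,0,3],
    [255,0,0.1,0,0,0,3],
    [255,0,0.1,0,0,0,3],
    [255,0,0,0,0,0,0],
  ],
)

```text
t: 14.88
ee_pos: [0.5481, 0.1909, 0.2736]
tool_rot: [0.964, 0.267, 0.001, -0.0]
wrist_force: [-1.6, 1.5, 5.6]
grip_width: 0.0155
```

```bash
python3 - <<'E'
from h import *
to([0.5465,0.1907,0.2725],31)
E
```

```text
pos [0.5481 0.1909 0.2736] yaw 31.02 tilt [0.0014 0.0014] j7 -1.01 t 14.88 w 0.0155 F [-1.6  1.5  5.6] M [0.33 0.59 0.03]
 shift in tool mm [-1.5 -0.7  1.1] turn wz deg 0.02
 level wx,wy deg [-0.03 -0.11]
```

```bash
python3 - <<'E'
from h import *
M0=np.mean([ (grab_frame('wrist'),get_obs()['moment'])[1] for _ in range(5)],0); print(M0)
f=save('wrist','wr6'); y,M=yaw(); o=get_obs(); P=((cloud(f)-o['ee_pos'])@M).reshape(-1,3)
b=P[(P[:,2]>.06)&(P[:,2]<.073)&(abs(P[:,1])<.02)&(P[:,0]>.015)&(P[:,0]<.06)]; print(cv2.minAreaRect(b[:,:2].astype(np.float32)*1000))
E
```

```text
[0.30235525 0.51417944 0.03693225]
((31.312870025634766, 0.24704742431640625), (16.06903839111328, 32.580787658691406), 89.89820098876953)
```

View pics/wr6.png

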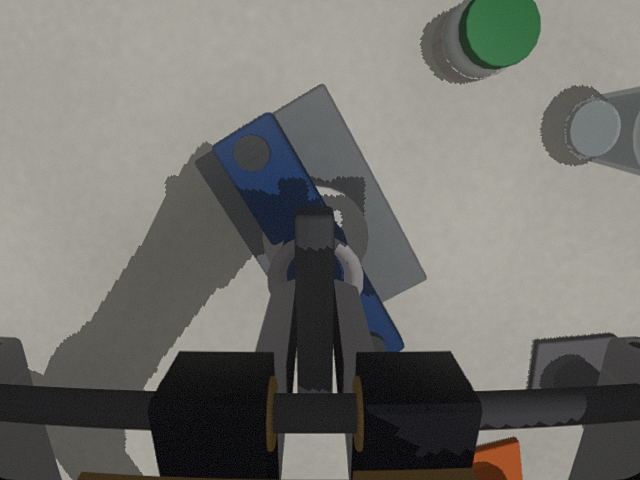

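The bar is still square in the grip, so the key turns with the tool. Continuing to the stop.

Call:
arm_command(
  increments=[
    [255,0,0.1,0,0,0,3],
    [255,0,0.1,0,0,0,3],
    [255,0,0.1,0,0,0,3],
    [255,0,0,0,0,0,0],
  ],
)

```text
t: 15.52
ee_pos: [0.5483, 0.1906, 0.2735]
tool_rot: [0.982, 0.191, 0.001, -0.001]
wrist_force: [-1.7, 1.8, 6.7]
grip_width: 0.0159
```

```bash
python3 - <<'E'
from h import *
to([0.5465,0.1907,0.2725],22)
E
```

```text
pos [0.5483 0.1906 0.2735] yaw 22.02 tilt [0.0014 0.0015] j7 -1.13 t 15.52 w 0.0159 F [-1.7  1.8  6.7] M [0.41 0.53 0.05]
 shift in tool mm [-1.6 -0.7  1. ] turn wz deg 0.02
 level wx,wy deg [-0.05 -0.1 ]
```

Call:
arm_command(
  increments=[
    [255,0,0.1,0,0,0,3],
    [255,0,0.1,0,0,0,3],
    [255,0,0,0,0,0,0],
  ],
)

```text
t: 15.77
ee_pos: [0.5484, 0.1905, 0.2735]
tool_rot: [0.99, 0.14, 0.001, -0.0]
wrist_force: [-1.7, 0.5, 6.6]
grip_width: 0.0155
```

```bash
python3 - <<'E'
from h import *
to([0.5465,0.1907,0.2725],16)
E
```

```text
pos [0.5484 0.1905 0.2735] yaw 16.12 tilt [0.0016 0.0012] j7 -1.21 t 15.77 w 0.0155 F [-1.7  0.5  6.6] M [0.37 0.46 0.53]
 shift in tool mm [-1.8 -0.7  1. ] turn wz deg 0.12
 level wx,wy deg [-0.04 -0.11]
```

Call:
arm_command(
  increments=[
    [255,0,0.1,0,0,0,3],
    [255,0,0.1,0,0,0,3],
    [255,0,0,0,0,0,0],
  ],
)

```text
t: 16.02
ee_pos: [0.5486, 0.1905, 0.2736]
tool_rot: [0.996, 0.09, 0.001, -0.0]
wrist_force: [-1.3, 0.5, 4.8]
grip_width: 0.0159
```

```bash
python3 - <<'E'
from h import *
to([0.5465,0.1907,0.2725],10)
E
```

```text
pos [0.5486 0.1905 0.2736] yaw 10.30 tilt [0.0021 0.0005] j7 -1.29 t 16.02 w 0.0159 F [-1.3  0.5  4.8] M [0.31 0.36 1.31]
 shift in tool mm [-2.1 -0.6  1.1] turn wz deg 0.3
 level wx,wy deg [-0.   -0.12]
```

The moment jumped to 0.53 and then 1.3 N m, so the screw is at its stop, about 100° round. I'll hold and check the foot.

Call:
arm_command(
  increments=[
    [255,0,0,0,0,0,1],
    [255,0,0,0,0,0,0],
    [255,0,0,0,0,0,0],
  ],
)

```text
t: 16.27
ee_pos: [0.5487, 0.1905, 0.2736]
tool_rot: [0.997, 0.082, 0.001, -0.0]
wrist_force: [-0.2, 0.7, 4.6]
grip_width: 0.0157
```

```bash
python3 - <<'E'
from h import *
to([0.5465,0.1907,0.2725],10)
f=save('wrist','wr7'); y,M=yaw(); o=get_obs(); P=((cloud(f)-o['ee_pos'])@M).reshape(-1,3)
b=P[(P[:,2]>.06)&(P[:,2]<.073)&(abs(P[:,1])<.02)&(P[:,0]>.015)&(P[:,0]<.06)]; print(cv2.minAreaRect(b[:,:2].astype(np.float32)*1000))
f=save('side','s5'); a=load('side0')
k=lambda f: cv2.resize(cv2.convertScaleAbs(f['pixels'][145:215,260:330,::-1],alpha=1.5),(390,390),interpolation=cv2.INTER_CUBIC)
cv2.imwrite('pics/s5c.png',np.hstack([k(a),k(f)]))
E
```

```text
pos [0.5487 0.1905 0.2736] yaw 9.43 tilt [0.0022 0.0005] j7 -1.31 t 16.27 w 0.0157 F [-0.2  0.7  4.6] M [0.28 0.24 1.31]
 shift in tool mm [-2.1 -0.6  1.1] turn wz deg -0.57
 level wx,wy deg [-0.01 -0.13]
((31.126243591308594, -2.0685606002807617), (16.094566345214844, 33.25006866455078), 85.41038513183594)
```

View pics/s5c.png

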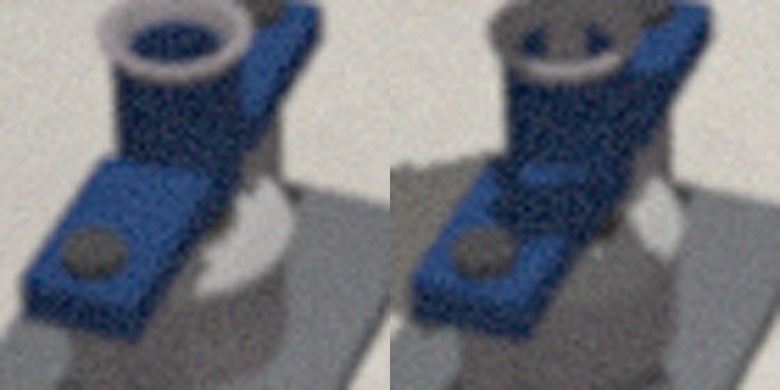

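A hard stop at 1.3 N m with the bar pulled 4.6° in the pads; the roughly 97° of net turn lies inside 1.4 to 2.2 rad. I'll relax the torque a little before lifting.

Call:
arm_command(
  increments=[
    [255,0,0,0,0,0,-2],
    [255,0,0,0,0,0,-2],
    [255,0,0,0,0,0,0],
  ],
)

```text
t: 16.62
ee_pos: [0.5485, 0.1904, 0.2735]
tool_rot: [0.993, 0.116, 0.001, -0.001]
wrist_force: [-0.4, 1.0, 6.2]
grip_width: 0.0154
```

```bash
python3 - <<'E'
from h import *
to([0.5465,0.1907,0.2725],10)
E
```

```text
pos [0.5485 0.1904 0.2735] yaw 13.34 tilt [0.0018 0.0014] j7 -1.25 t 16.62 w 0.0154 F [-0.4  1.   6.2] M [0.46 0.33 0.76]
 shift in tool mm [-1.9 -0.8  1. ] turn wz deg 3.34
 level wx,wy deg [-0.05 -0.12]
```

Call:
arm_command(
  increments=[
    [255,0,0,0,0,0,-2],
    [255,0,0,0,0,0,-2],
    [255,0,0,0,0,0,0],
  ],
)

```text
t: 16.87
ee_pos: [0.5483, 0.1903, 0.2735]
tool_rot: [0.989, 0.149, 0.001, -0.001]
wrist_force: [-1.8, 2.6, 6.1]
grip_width: 0.0155
```

```bash
python3 - <<'E'
from h import *
to([0.5465,0.1907,0.2725],10)
E
```

```text
pos [0.5483 0.1903 0.2735] yaw 17.16 tilt [0.0012 0.0022] j7 -1.20 t 16.87 w 0.0155 F [-1.8  2.6  6.1] M [0.55 0.51 0.05]
 shift in tool mm [-1.6 -0.9  1. ] turn wz deg 7.16
 level wx,wy deg [-0.1 -0.1]
```

Call:
arm_command(
  increments=[
    [255,0,0,0,0,0,-1],
    [255,0,0,-3,0,0,0],
    [255,0,0,-6,0,0,0],
    [255,0,0,-10,0,0,0],
    [255,0,0,-10,0,0,0],
    [255,0,0,-15,0,0,0],
    [255,0,0,-20,0,0,0],
    [255,0,0,-20,0,0,0],
  ],
)

```text
t: 17.53
ee_pos: [0.5476, 0.188, 0.3586]
tool_rot: [0.988, 0.156, -0.0, 0.001]
wrist_force: [0.2, 0.7, -1.9]
grip_width: 0.0151
```

Call:
arm_command(
  increments=[
    [255,0,0,-15,0,0,0],
    [255,0,0,-7,0,0,0],
    [255,0,0,0,0,0,0],
    [255,0,0,0,0,0,0],
    [255,0,0,0,0,0,0],
  ],
)

```text
t: 17.95
ee_pos: [0.5473, 0.1892, 0.3779]
tool_rot: [0.988, 0.157, -0.001, 0.0]
wrist_force: [0.0, -0.7, -3.6]
grip_width: 0.0157
```

```bash
python3 - <<'E'
from h import *
to([0.5434,-0.135,0.37],70)
f=save('wrist','wr8'); y,M=yaw(); o=get_obs(); P=((cloud(f)-o['ee_pos'])@M).reshape(-1,3)
b=P[(P[:,2]>.06)&(P[:,2]<.075)&(abs(P[:,1])<.02)&(P[:,0]>.015)&(P[:,0]<.06)]; print(cv2.minAreaRect(b[:,:2].astype(np.float32)*1000))
b=b[(b[:,0]<.042)&(abs(b[:,1])<.006)];A=np.c_[b[:,:2],np.ones(len(b))]; print(np.linalg.lstsq(A,b[:,2],rcond=None)[0].round(4))
f=save('side','s6'); crop(f,'s6c',220,60,150,150,4)
E
```

```text
pos [0.5473 0.1892 0.3779] yaw 18.07 tilt [-0.0019 -0.0006] j7 -1.27 t 17.95 w 0.0157 F [ 0.  -0.7 -3.6] M [ 0.02  0.15 -0.05]
 shift in tool mm [-104.2  307.     8.1] turn wz deg -51.93
 level wx,wy deg [-0.    0.11]
((31.338329315185547, 0.570549488067627), (16.028968811035156, 32.601051330566406), 89.94237518310547)
[-0.0035 -0.0171  0.0671]
```

View pics/s6c.png

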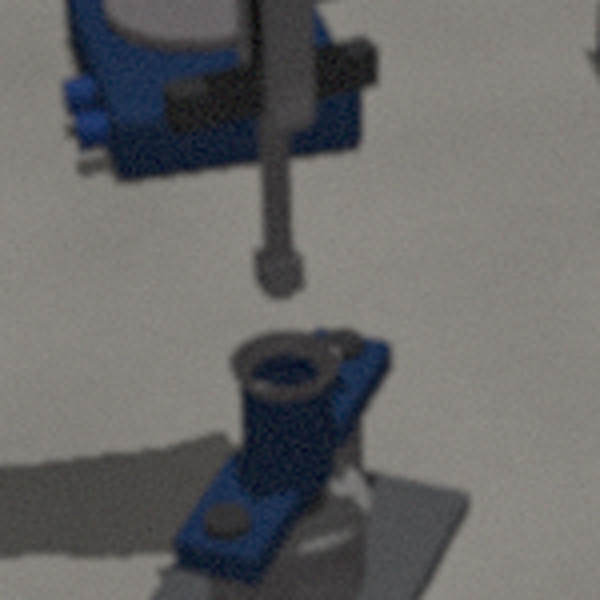

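The key is clear of the well and square in the grip again. Now to the stand, where the target TCP allows for the 2.3 mm key offset.

```bash
python3 - <<'E'
from h import *
to([0.5458,-0.1343,0.37],18)
E
```

```text
pos [0.5474 0.1893 0.3776] yaw 18.08 tilt [-0.0021 -0.0009] j7 -1.27 t 18.05 w 0.0155 F [-0.1 -0.1 -2.6] M [ 0.    0.15 -0.07]
 shift in tool mm [-101.9  307.1    7.9] turn wz deg 0.08
 level wx,wy deg [0.01 0.13]
```

Call:
arm_command(
  increments=[
    [255,-5,15,0,0,0,0],
    [255,-10,30,0,0,0,0],
    [255,-12,36,0,0,0,0],
    [255,-12,36,0,0,0,0],
    [255,-12,36,0,0,0,0],
    [255,-12,36,0,0,0,0],
    [255,-12,36,0,0,0,0],
    [255,-12,36,0,0,0,0],
  ],
)

```text
t: 18.72
ee_pos: [0.5457, -0.0873, 0.378]
tool_rot: [0.988, 0.157, -0.001, -0.0]
wrist_force: [1.5, 0.0, -3.1]
grip_width: 0.0157
```

Call:
arm_command(
  increments=[
    [255,-10,30,0,0,0,0],
    [255,-5,16,0,0,0,0],
    [255,0,0,0,0,0,0],
    [255,0,0,0,0,0,0],
    [255,0,0,0,0,0,0],
    [255,0,0,0,0,0,0],
    [255,0,0,0,0,0,0],
    [255,0,0,0,0,0,0],
  ],
)

```text
t: 19.38
ee_pos: [0.5465, -0.1328, 0.3785]
tool_rot: [0.987, 0.158, -0.0, -0.0]
wrist_force: [-0.2, -0.1, -2.9]
grip_width: 0.0153
```

```bash
python3 - <<'E'
from h import *
to([0.5458,-0.1343,0.28],18)
f=save('top','t2'); crop(f,'t2c',110,205,160,140,4)
P=cloud(f)[205:345,110:270].reshape(-1,3)
q=P[np.hypot(P[:,0]-.5465,P[:,1]-.1905)<.0125]; q=q[(q[:,2]<.1)&(q[:,2]>.08)]; print(len(q))
E
```

```text
pos [ 0.5465 -0.1328  0.3785] yaw 18.21 tilt [-0.0003  0.0004] j7 -0.70 t 19.38 w 0.0153 F [-0.2 -0.1 -2.9] M [0.   0.14 0.04]
 shift in tool mm [-1.1  1.3 98.5] turn wz deg 0.21
 level wx,wy deg [-0.03  0.01]
80
```

View pics/t2c.png

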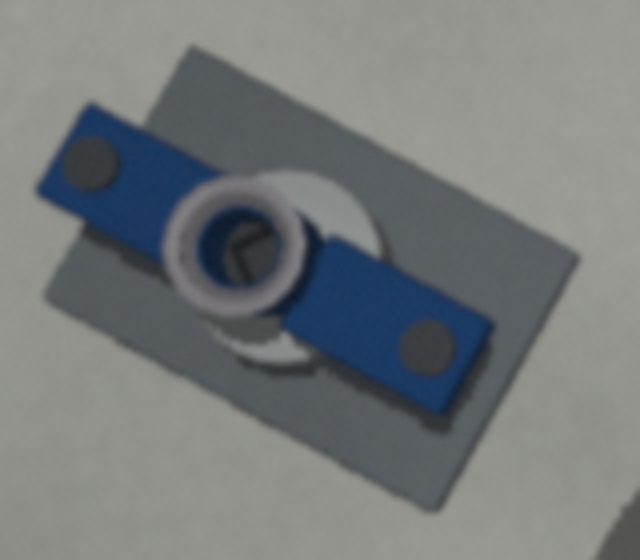

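Call:
arm_command(
  increments=[
    [255,-1.1,1.3,10,0,0,0],
    [255,0,0,25,0,0,0],
    [255,0,0,30,0,0,0],
    [255,0,0,25,0,0,0],
    [255,0,0,10,0,0,0],
    [255,0,0,0,0,0,0],
    [255,0,0,0,0,0,0],
    [255,0,0,0,0,0,0],
  ],
)

```text
t: 20.1
ee_pos: [0.5465, -0.1362, 0.28]
tool_rot: [0.988, 0.157, 0.001, 0.001]
wrist_force: [0.1, -0.7, -2.2]
grip_width: 0.0159
```

```bash
python3 - <<'E'
from h import *
to([0.5458,-0.1343,0.1975],18)
f=save('side','s7'); crop(f,'s7c',260,220,110,140,4)
E
```

```text
pos [ 0.5465 -0.1362  0.28  ] yaw 18.07 tilt [ 0.0025 -0.0009] j7 -0.61 t 20.10 w 0.0159 F [ 0.1 -0.7 -2.2] M [-0.04  0.13  0.02]
 shift in tool mm [-0.2 -2.2 82.5] turn wz deg 0.07
 level wx,wy deg [ 0.09 -0.12]
```

View pics/s7c.png

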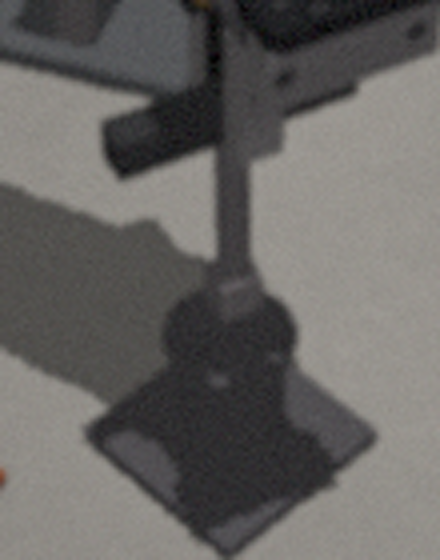

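The key hangs over the grey stand's mouth: shaft at crop column 236, stand ring around (231,335). I'll trim, then lower.

Call:
arm_command(
  increments=[
    [255,0,-1.5,0,0,0,0],
    [255,0,0,0,0,0,0],
    [255,0,0,0,0,0,0],
    [255,0,0,0,0,0,0],
    [255,0,0,0,0,0,0],
  ],
)

```text
t: 20.57
ee_pos: [0.5453, -0.1342, 0.2789]
tool_rot: [0.988, 0.157, 0.0, 0.0]
wrist_force: [1.1, -0.7, -2.2]
grip_width: 0.0154
```

```bash
python3 - <<'E'
from h import *
to([0.5458,-0.1343,0.1975],18)
E
```

```text
pos [ 0.5453 -0.1342  0.2789] yaw 18.09 tilt [ 0.0004 -0.    ] j7 -0.61 t 20.57 w 0.0154 F [ 1.1 -0.7 -2.2] M [-0.09  0.13  0.02]
 shift in tool mm [ 0.5  0.2 81.4] turn wz deg 0.09
 level wx,wy deg [ 0.01 -0.02]
```

Call:
arm_command(
  increments=[
    [255,0.3,0,8,0,0,0],
    [255,0,0,12,0,0,0],
    [255,0,0,12,0,0,0],
    [255,0,0,8,0,0,0],
    [255,0,0,0,0,0,0],
    [255,0,0,0,0,0,0],
  ],
)

```text
t: 21.07
ee_pos: [0.5452, -0.1342, 0.2381]
tool_rot: [0.988, 0.157, -0.001, -0.0]
wrist_force: [-0.4, 0.3, -2.3]
grip_width: 0.0153
```

```bash
python3 - <<'E'
from h import *
to([0.5458,-0.1343,0.1975],18)
E
```

```text
pos [ 0.5452 -0.1342  0.2381] yaw 18.07 tilt [-0.0012  0.0001] j7 -0.58 t 21.07 w 0.0153 F [-0.4  0.3 -2.3] M [-0.1   0.11 -0.02]
 shift in tool mm [ 0.6  0.3 40.6] turn wz deg 0.07
 level wx,wy deg [-0.02  0.07]
```

No contact so far. Down the rest of the way.

Call:
arm_command(
  increments=[
    [255,0.4,0,10,0,0,0],
    [255,0,0,12,0,0,0],
    [255,0,0,10,0,0,0],
    [255,0,0,5,0,0,0],
    [255,0,0,2,0,0,0],
    [255,0,0,1,0,0,0],
    [255,0,0,0,0,0,0],
    [255,0,0,0,0,0,0],
  ],
)

```text
t: 21.73
ee_pos: [0.5461, -0.1342, 0.1989]
tool_rot: [0.988, 0.157, 0.0, 0.0]
wrist_force: [0.8, -0.2, -3.0]
grip_width: 0.0157
```

```bash
python3 - <<'E'
from h import *
to([0.5458,-0.1343,0.1975],18)
E
```

```text
pos [ 0.5461 -0.1342  0.1989] yaw 18.08 tilt [ 0.0006 -0.0002] j7 -0.54 t 21.73 w 0.0157 F [ 0.8 -0.2 -3. ] M [-0.04  0.13 -0.02]
 shift in tool mm [-0.3  0.   1.4] turn wz deg 0.08
 level wx,wy deg [ 0.02 -0.03]
```

Call:
arm_command(
  increments=[
    [255,0,0,1,0,0,0],
    [255,0,0,0.5,0,0,0],
    [255,0,0,0,0,0,0],
    [255,0,0,0,0,0,0],
  ],
)

```text
t: 22.07
ee_pos: [0.5461, -0.1341, 0.1976]
tool_rot: [0.988, 0.157, 0.0, 0.0]
wrist_force: [-0.4, 0.5, 0.5]
grip_width: 0.0157
```

```bash
python3 - <<'E'
from h import *
to([0.5458,-0.1343,0.1975],18)
E
```

```text
pos [ 0.5461 -0.1341  0.1976] yaw 18.09 tilt [ 0.001  -0.0001] j7 -0.54 t 22.07 w 0.0157 F [-0.4  0.5  0.5] M [0.05 0.16 0.01]
 shift in tool mm [-0.4  0.1  0.1] turn wz deg 0.09
 level wx,wy deg [ 0.02 -0.05]
```

The key has touched the floor: Fz rose by 3.5 N at exactly the start height. I'll open gently.

Call:
arm_command(
  increments=[
    [200,0,0,0,0,0,0],
    [180,0,0,0,0,0,0],
    [150,0,0,0,0,0,0],
    [120,0,0,0,0,0,0],
    [80,0,0,0,0,0,0],
    [40,0,0,0,0,0,0],
    [0,0,0,0,0,0,0],
    [0,0,0,0,0,0,0],
  ],
  force=10,
)

```text
t: 22.73
ee_pos: [0.5458, -0.134, 0.1971]
tool_rot: [0.988, 0.157, -0.0, -0.0]
wrist_force: [-1.0, 1.3, -0.6]
grip_width: 0.0633
```

Call:
arm_command(
  increments=[
    [0,0,0,0,0,0,0],
    [0,0,0,0,0,0,0],
    [0,0,0,0,0,0,0],
    [0,0,0,0,0,0,0],
    [0,0,0,0,0,0,0],
    [0,0,0,0,0,0,0],
    [0,0,0,0,0,0,0],
  ],
)

```text
t: 23.32
ee_pos: [0.5458, -0.134, 0.1972]
tool_rot: [0.988, 0.157, -0.0, -0.0]
wrist_force: [0.9, 0.1, 0.3]
grip_width: 0.0937
```

```bash
python3 - <<'E'
from h import *
to([0.5458,-0.1343,0.1975],18)
E
```

```text
pos [ 0.5458 -0.134   0.1972] yaw 18.09 tilt [-0.  0.] j7 -0.54 t 23.32 w 0.0937 F [0.9 0.1 0.3] M [ 0.    0.14 -0.02]
 shift in tool mm [-0.1  0.3 -0.3] turn wz deg 0.09
 level wx,wy deg [-0.  0.]
```

Open. I'll retreat upward, then over the clamp to check the recess and foot.

Call:
arm_command(
  increments=[
    [0,0,0,-5,0,0,0],
    [0,0,0,-15,0,0,0],
    [0,0,0,-25,0,0,0],
    [0,0,0,-30,0,0,0],
    [0,0,0,-25,0,0,0],
    [0,0,0,-5,0,0,0],
    [0,0,0,0,0,0,0],
    [0,0,0,0,0,0,0],
  ],
)

```text
t: 23.98
ee_pos: [0.5456, -0.1336, 0.3019]
tool_rot: [0.988, 0.157, -0.0, -0.0]
wrist_force: [-0.2, 0.7, -0.5]
grip_width: 0.0939
```

```bash
python3 - <<'E'
from h import *
# camera over well at yaw 70
a=np.radians(70); R=np.array([[np.cos(a),np.sin(a),0],[np.sin(a),-np.cos(a),0],[0,0,-1]])
tg=np.array([.5465,.190,.302])-R@np.array([.082,-.0012,0]); print(tg); to(tg,70)
f=save('top','t3');P=cloud(f); q=P[200:320,320:420].reshape(-1,3); b=q[(q[:,2]>0.122)&(q[:,2]<.14)]
print(cv2.minAreaRect(b[:,:2].astype(np.float32)*1000)); A=np.c_[b[:,:2]-b[:,:2].mean(0),np.ones(len(b))]; print(' tilt',np.linalg.lstsq(A,b[:,2],rcond=None)[0].round(3))
s=save('side','s8')
k=lambda f,u,v,w: cv2.resize(f['pixels'][v:v+w,u:u+w,::-1],(390,390),interpolation=cv2.INTER_CUBIC)
cv2.imwrite('pics/e.png',np.hstack([k(f,315,215,110),k(s,255,250,110)]))
E
```

```text
[0.51958198 0.11253478 0.302     ]
pos [ 0.5456 -0.1336  0.3019] yaw 18.10 tilt [-0.0003  0.0006] j7 -0.63 t 23.98 w 0.0939 F [-0.2  0.7 -0.5] M [-0.01  0.19 -0.02]
 shift in tool mm [  51.8 -242.1    0. ] turn wz deg -51.9
 level wx,wy deg [-0.04  0.01]
((0.0, 0.0), (0.0, 0.0), 0.0)
 tilt [0. 0. 0.]<stdin>:6: RuntimeWarning: Mean of empty slice.
  ret = um.true_divide(
```

View pics/e.png

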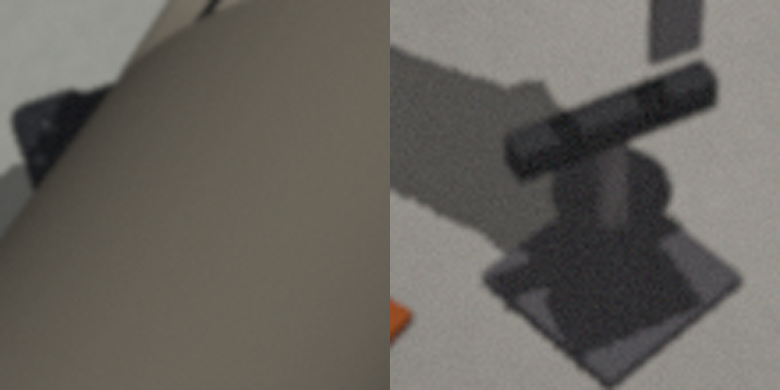

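The side view (right half) shows the key upright in the grey stand, free of the fingers; the arm blocks the top view. Next the clamp.

Call:
arm_command(
  increments=[
    [0,4,-18,0,0,0,0],
    [0,7,-34,0,0,0,0],
    [0,8,-36,0,0,0,0],
    [0,8,-36,0,0,0,0],
    [0,8,-36,0,0,0,0],
    [0,8,-36,0,0,0,0],
    [0,6,-30,0,0,0,0],
    [0,3,-16,0,0,0,0],
  ],
)

```text
t: 24.75
ee_pos: [0.5187, 0.1169, 0.3004]
tool_rot: [0.987, 0.16, -0.002, -0.001]
wrist_force: [-0.1, 0.4, -0.4]
grip_width: 0.0937
```

Call:
arm_command(
  increments=[
    [0,0,0,0,0,0,-6],
    [0,0,0,0,0,0,-7],
    [0,0,0,0,0,0,-7],
    [0,0,0,0,0,0,-7],
    [0,0,0,0,0,0,-7],
    [0,0,0,0,0,0,-7],
    [0,0,0,0,0,0,-7],
    [0,0,0,0,0,0,-4],
  ],
)

```text
t: 25.42
ee_pos: [0.5195, 0.1121, 0.3008]
tool_rot: [0.817, 0.576, -0.001, -0.001]
wrist_force: [0.2, -0.2, -0.3]
grip_width: 0.094
```

Call:
arm_command(
  increments=[
    [0,0,0,0,0,0,0],
    [0,0,0,0,0,0,0],
    [0,0,0,0,0,0,0],
  ],
)

```text
t: 25.67
ee_pos: [0.5199, 0.1121, 0.3015]
tool_rot: [0.819, 0.573, -0.001, -0.0]
wrist_force: [-0.7, 0.2, 0.2]
grip_width: 0.0941
```

```bash
python3 - <<'E'
from h import *
to([.5196,.1125,.302],70)
f=save('wrist','wr9'); P=cloud(f)[:230].reshape(-1,3)
P=P[np.hypot(P[:,0]-.5465,P[:,1]-.19)<.04]
q=P[(P[:,2]>.08)&(P[:,2]<.0955)]; q=q[np.hypot(*(q[:,:2]-np.median(q[:,:2],0)).T)<.0145]
print('recess',cv2.minAreaRect(q[:,:2].astype(np.float32)*1000))
t=save('top','t4');P=cloud(t); q=P[200:320,320:420].reshape(-1,3); b=q[(q[:,2]>0.122)&(q[:,2]<.14)]
print('bar',cv2.minAreaRect(b[:,:2].astype(np.float32)*1000),np.median(b[:,2])); A=np.c_[b[:,:2]-b[:,:2].mean(0),np.ones(len(b))]; print(' tilt',np.linalg.lstsq(A,b[:,2],rcond=None)[0].round(3))
s=save('side','s9')
k=lambda f,u,v,w: cv2.resize(f['pixels'][v:v+w,u:u+w,::-1],(390,390),interpolation=cv2.INTER_CUBIC)
cv2.imwrite('pics/e2.png',np.hstack([k(t,315,215,110),k(s,255,140,80)]))
E
```

```text
pos [0.5199 0.1121 0.3015] yaw 69.96 tilt [-0.0014 -0.0005] j7 -0.34 t 25.67 w 0.0941 F [-0.7  0.2  0.2] M [-0.06  0.07 -0.01]
 shift in tool mm [ 0.3 -0.4 -0.5] turn wz deg -0.04
 level wx,wy deg [-0.06  0.05]
recess ((546.1296997070312, 189.03155517578125), (19.921005249023438, 20.034940719604492), 24.373390197753906)
bar ((544.6903076171875, -132.0322265625), (99.41362762451172, 16.64834976196289), 18.193824768066406) 0.12884805535230848
 tilt [ 0.006 -0.035  0.129]
```

View pics/e2.png

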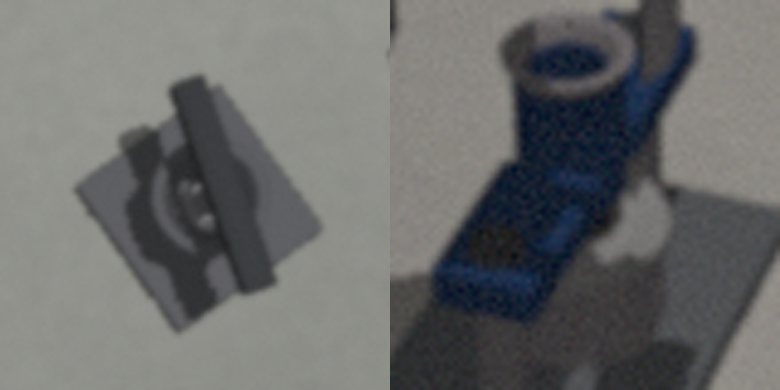

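```bash
python3 - <<'E'
from h import *
for n in ('side0','s9'):
    f=load(n); P=cloud(f); Q=P.reshape(-1,3); r=np.hypot(Q[:,0]-.5465,Q[:,1]-.19)
    m=(r<.021)&(Q[:,2]<.1)&(Q[:,2]>.0655)
    v,u=np.unravel_index(np.where(m)[0],P.shape[:2]); print(n,m.sum()); 
    if m.sum(): print(u.min(),u.max(),v.min(),v.max(),np.sort(Q[m][:,2]).round(4)[::max(1,m.sum()//12)])
a,b=load('side0'),load('s9')
d=lambda f:np.where(f['depth']>0,f['depth'],np.nan)
D=(d(b)-d(a))[165:205,285:325]*1000
np.set_printoptions(linewidth=250); print(np.nan_to_num(D[::2,::2]).round(0).astype(int))
k=lambda f: cv2.resize(cv2.convertScaleAbs(f['pixels'][160:210,280:330,::-1],alpha=2),(390,390),interpolation=cv2.INTER_CUBIC)
cv2.imwrite('pics/e3.png',np.hstack([k(a),k(b)]))
E
```

```text
side0 10
295 300 183 189 [0.0663 0.069  0.0702 0.0708 0.0709 0.0715 0.073  0.0745 0.0755 0.077 ]
s9 22
295 301 182 189 [0.0657 0.0659 0.0662 0.0665 0.067  0.0672 0.0674 0.0676 0.0684 0.0685
 0.0685 0.0688 0.0688 0.0688 0.0689 0.0691 0.0693 0.0694 0.0699 0.0703
 0.0707 0.0716]
[[  1  -1   0   5   1   0  -3  -6   1  -4   3   0  -3  -5  -3   2   8  -8  -3   0]
 [ -2   6  -6  -3  -6   1  -5  -1  -9   0   1  -2   5   5   0   2   3  -1   2   5]
 [  0  -1  -3   1   4  -3   3  -3  -1   4   0   3  -5  -3  -2   2  -4  -3   2   0]
 [ -7  -1   1   4   1   1  -3   1   1   0   1   2   3  -1   5  -1   4   0   5   4]
 [ -2   2   3   1   0   1   0   1   1  -5   3  -2   3   0  -4   3  -4   4  -5   1]
 [ -4   4  -5   0   3  -5   0  -5   6   3  -1   0   0  -1   6   7  -1  -3  -1  -3]
 [  0   0  -2   1   0  -3  -3   3   2   4   1  -6  -7  -1  -5  -3   0  -1  -6  -2]
 [  4  -3  -1   1   2   1   4   3  -3  30   0  -3  -2  -1  -2 -11  -3   1  -3 -10]
 [  1   3   0   5   2   2   6  -1   1  -2   0   1   5  -3  -7   1   2   2  -5   3]
 [  2  -1   3   0  -2   2   5   9 -10  -2   7   5   1  -2   3  -3   1   2   1   0]
 [ -1  -1  -1  -2   2  -5   2   4  -7   4   1   4   1  -4   2  -3  -4  -3  -4   2]
 [  1   4  -2   4   1  -2  -3 -12   3  -2  -2   1   2  -4  -4  -4   0   1   4   3]
 [  1  -4   5  -3  -5   1  -6   2   5   0  -1   2   1   0  -1  -2   0   0   3   1]
 [  0   3   0   1  -1  -3   4   7   3   1   1  -6  -1   1  -2   2   0  -3   2   0]
 [  0  -4   0   1   5   1   2   2   3  -1   4   2  -2   3   5  -5  -4  -2   4  -2]
 [  4  -1   0  -4   1  -1  -1   4   7  -1   7   3  -1   2  -1   6   4  -2  -3   4]
 [ -2   2  -3   2   4   2   2   1   0  -1   5   3  -1   4   0   3   0   2  -1   3]
 [ -1  -3  -3  -6   2  -2  -4  -5  -2  -5   6   4   3   7   2   1   1   5   1   1]
 [ -2   7  -3   7   3  -3   3  -2   7   2   1   0   1  -2   2  -2   1   0   0  -2]
 [  2   1   3   2   4   1  -4  -5  -1  -2  -2   0  -3  -2   3   1  -5  -1  -3  -2]]
```

View pics/e3.png

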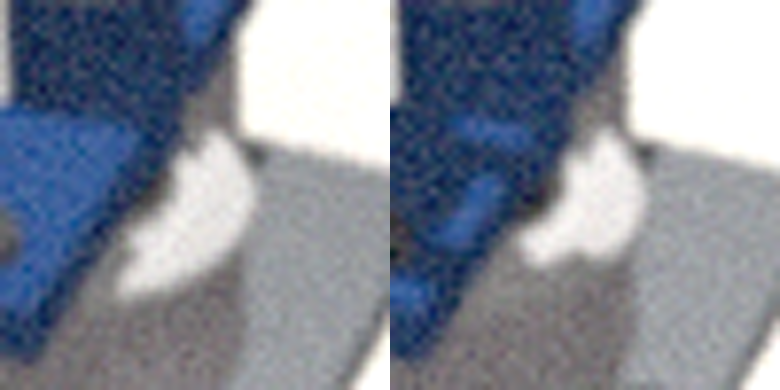

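The recess now reads 24.4° mod 90, against 25.0° at the start. With the key turned about 95° minus 5° of play, that means roughly 90.6° = 1.58 rad, or 5.1 mm of foot travel. The visible foot edge in the side depth dropped from about 77 to 72 mm, which fits. The key stands on the floor with its bar top at 0.129 and a 2° lean, and the fingers are away from it. Handing in.

```bash
python3 - <<'E'
from h import *
a,b=load('top0'),load('t4')
for n,(u,v) in dict(jarA=(200,158),jarB=(368,143),beaker=(282,143)).items():
    d=cv2.absdiff(a['pixels'][v-22:v+22,u-22:u+22],b['pixels'][v-22:v+22,u-22:u+22]); print(n,d.mean().round(1))
print(hand_in())
E
```

```text
jarA 8.4
jarB 8.6
beaker 10.3
the job is handed in; nothing more can be done
None
```

I turned the screw clockwise to its hard stop, stood the key back in the grey stand, let go and handed in at about 26 s. No verdict was reported.

**Screw tight:**
- The key went fully down: the tip was about 63 mm below the mouth, against 64 mm when fully in.
- The moment held near 0.05 N m while turning, below the stated 0.12. It then rose to 1.3 N m over the last 12°, and the bar slipped about 4.6° in the pads at the stop.
- The recess now sits 0.6° from where it started, mod 90. The key itself turned about 95°, so this fits a 1.58 rad turn and about 5.1 mm of foot travel.
- I did not see the gap between foot and lid directly. Noisy side-camera depth shows the foot edge about 5 mm lower.

**Key in its stand:**
- The key stands in its bore with its bar top at 0.129 m, the top camera's reading at the start, leaning about 2°.
- The fingers were open and clear of it.

**Checks that disagreed:**
- The top camera read about 4 mm different in y from the wrist camera. I used the wrist values, and both fits worked.
- The bar angle at peak torque suggests the recess was about 5° further round (0.3 mm of foot) than it reads now. I put that down to contact give at the stop, because the angle where the moment began to rise matches the recess as it is now.

**Jars and beaker:** nothing came near them. The before-and-after picture difference was small (8–10 grey levels), but I did not measure their positions.

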